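Latch the spice caddy onto its ledge dock

TASK

Secure the spice caddy: hook the wire loop of the draw latch behind the lip of the caddy's steel keeper, draw it snug, then push the red lever over past its toggle point until it lies fully down, so that the caddy is drawn snug against the two rubber stops. Work by feel and gently: do not force the loop against the keeper, do not slam or bear down hard on the lever or caddy, and leave the grinder, shaker, dish and funnel where they stand.

Things in the scene. Friction and masses are not known exactly. Their poses are not given: they have to be found in the camera images.
- station: Aluminium dock plate fixed on the ledge, 150 x 340 x 8 mm. Origin at its underside below the lever's pivot. +y points from latch to caddy, x across, z up. Lever pivot (along x) at z 46 mm. Rubber stops at x +-45 mm, 50 mm high, faces at y = 35 mm. Side guides at x +-67 mm, 20 mm high, leave the caddy 2.5 mm play each side.
- lever_hinge (a joint): Lever hinge about station x, rad. Lever direction (pivot to handle end) is 0.70 + joint above station +y: 0.87 = upright, 2.44 = toggle point (flat, away from caddy), 2.651 = end stop, fully down. Friction 0.03 N m: stays where left while slack. Under load it needs some 4 to 12 N at 50 mm from the pivot; just past toggle it is pulled down to the stop.
- lever: Lever with a red flat handle, 22 mm wide (x), 8 mm thick, 22 to 72 mm from the pivot; origin at the pivot. The loop's pin sits on the same lever 20 mm from the pivot, in line with the handle.
- handle_end (a point): Point in the middle of the handle 62 mm from the pivot.
- link (a joint): Hinge of the loop on the lever, rad. The loop's elevation above the station's +y axis is lever_hinge + link (positive = bar end raised). Light friction (0.023 N m): stays where left.
- loop: Steel wire loop, 6 mm wire, two side arms at x +-18 mm, its cross bar 65 mm from the loop's pin on the lever; origin at the pin, y along the arms to the bar. A stiff spring (7 N per mm, up to 14 mm) lets it stretch along y.
- loop_bar (a point): Centre of the cross bar (6 mm thick, 36 mm long along x); past it a 6 mm tongue carries the yellow tab. Laid on the keeper's rails and drawn towards the latch, the bar drops 5 mm into the slot and then goes under the nose against the lip. Pressing on the tab loads the bar by leverage with about twice that force: 30 N on the keeper is too much.
- tab (a point): Grip point on the yellow tab at the loop's end: tab is 14 mm wide along x (pinch it across x), 16 mm along the loop and 28 mm high. The point lies 32 mm past the bar along the loop and 12 mm above it at right angles; tab top is 11 mm above this point. The tab may pivot between the fingers.
- caddy: Loose dark wood caddy, about 0.8 kg, on the dock plate: deck 120 x 190 x 14 mm, two front ears (x +-45 mm, 42 mm high) that meet the stops, box of three amber jars at the back (up to 91 mm high). Origin under the middle of its front edge, +y to the back. Starts 5 to 11 mm short of the stops; home when its front edge meets them (station y 35 mm).
- keeper (a point): Nominal seat of the bar's centre: caddy y 18, 38 mm above its underside. The keeper block is clamped in slotted holes, so the true seat is up to 3 mm fore or aft: feel for it. At the seat a 26 mm wide lip stands in front, with a nose 3 mm over the slot, 5.5 to 9.5 mm above; floor 3 mm below. 8 to 18 mm behind are two rails (x +-11.5 mm), tops 2 mm above; deck is 24 mm below.
- grinder: Red plastic pepper grinder, bystander, 52 mm wide, 142 mm tall; origin under its centre.
- shaker: Amber glass shaker with aluminium cap, bystander, 42 mm wide, 84 mm tall; origin under its centre.
- dish: Blue melamine dish, bystander, 96 mm wide, 28 mm high; origin under its centre.
- funnel: Aluminium funnel standing mouth down, bystander, 72 mm wide, 75 mm tall; origin under its centre.
There are look-alikes about, which are no part of the job. There is more than one size of the caddy; the job needs the larger.

How it is judged (in metres and radians):
On the way, in this order (a step that is already met when the one before it is completed fails the run):
1. the loop's bar sits in the slot behind the keeper's lip while the lever is still up (y of loop_bar in the frame of keeper between -0.005 and 0.009 m and z of loop_bar in the frame of keeper between -0.005 and 0.0035 m and value of joint lever_hinge below 1.9 rad), for 0.2 s.
2. the lever is thrown past the toggle point, fully down, with the loop in tension on the keeper (value of joint lever_hinge above 2.58 rad and contact force between loop and caddy above 20 N), for 0.2 s.
At the end, for the whole second after the job is handed in: The lever lies fully down past toggle (joint above 2.58 rad), the loop's bar is in the keeper slot (within 6 mm of the nominal seat along the pull, 5 mm below to 8 mm above it) pulling with over 20 N, and the caddy is at rest, flat (within 0.04 rad), its front within 2 mm of the stops (all of step 2 and y of loop_bar in the frame of keeper between -0.006 and 0.006 m and z of loop_bar in the frame of keeper between -0.005 and 0.008 m and y of caddy in the frame of station below 0.037 m and angle between caddy's own z axis and vertical below 0.04 rad and linear speed of caddy below 0.02 m/s); the robot touches nothing.
It fails at once if the loop is forced against the keeper or caddy (over 30 N) while held in the fingers (contact force between the fingers and loop above 1 N and contact force between loop and caddy above 30 N).
It fails at once if the lever is pushed with more than 20 N (contact force between the fingers and lever above 20 N and contact force between the fingers and loop below 0.5 N).
It fails at once if the caddy is pushed directly with more than 15 N (contact force between the fingers and caddy above 15 N).
It fails at once if a bystander is moved more than 20 mm (distance of any of grinder, shaker, dish, funnel from where it was at the start of the episode above 0.02 m).
It fails at once if a bystander is tipped over (angle between any of grinder, shaker, dish, funnel's own z axis and vertical above 0.4 rad).
It also fails if it takes over 72 s, if anything falls off the work surface, if the arm or the gripper's body presses on something with over 40 N, if the wrist force passes 120 N, or if a joint passes its speed limit or range.

ROBOT

A 7-joint arm with a two-finger parallel gripper is mounted at the origin on the work surface. World frame = base frame: x ahead of the robot, y to its left, z up, the work surface at z = 0. Lengths are in mm, angles in rad, forces in N, time in s.
With the tool pointing down it reaches from about 425 to 925 mm from the base axis. Payload 6.8 kg.
Tool frame: the origin (TCP) lies midway between the tips of the shut fingers; the grasp point (between the pads) lies 19 mm behind it (robot.tcp_to_grasp is the distance from the TCP to the grasp point, in mm); z points along the fingers, y is the direction in which the jaws open and shut (so a half turn about z gives the same grasp; the last joint's range is limited). The gripper opens to 88 mm and grips with 3 to 60 N. Pads are 20 mm wide; open, the fingers measure 115 mm over their backs; the gripper's body (75 mm by 178 mm) begins 61 mm behind the grasp point.
Start: joints at [-1.293, 0.477, 0.022, 1.555, -0.011, 1.109, -0.083], TCP at [254, 625.405, 222.664] pointing down, gripper open.
Joint ranges: [-2.96, 2.96], [-0.34, 2.1], [-1.41, 1.46], [0.24, 2.44], [-1.37, 4.51], [0.17, 1.92], [-2.96, 2.96]. Speed limits (rad/s): [2.39, 2.39, 3.14, 3.14, 3.14, 3.14, 3.14].

INTERFACE

Orientations are given as a unit quaternion [x, y, z, w].
In Python, from workcell import state, grab_frame, calibration, sign_off, robot gives the robot as it stands.
- The arm moves only by the shell command python3 -m handwheel 'ROWS' [FORCE]. ROWS is text: rows parted by semicolons, each of 7 numbers parted by spaces: the turn, a rotation vector about the tool's x, y, z in degrees, then the shift along the tool's x, y, z in mm, then the finger opening in mm, from 0 to 87.8. A call has 1 to 5 rows; each row shifts and turns the commanded pose from where the row before left it, along the tool's axes as they then stand; what a row does not reach is not made up. A row lasts 1/12 s, in which the tool goes at most 41.7 mm and 7.16 degrees, less where a joint would pass 70% of its speed; a pose out of reach is approached as far as the arm can. A call with a gripper value outside its range is refused whole. The fingers move at their own pace and stop on an object; FORCE is the grip in N (left out, the last holds). Time passes only in rows, so rows that do not move let the fingers close. It gives the time, the measured TCP pose, the force and the opening at its end, in the units of the state.
- state(): the state, without advancing time (a new reading comes with each control period).
- grab_frame(name): name is "scene" or "top"; returns the picture (480x640x3 uint8, red, green, blue); there is no depth.
- calibration(name): a dict with "mtx" (3x3 intrinsics, pixels), "rvec" (rotation vector, rad) and "tvec" (3), from world to camera coordinates, as OpenCV has them. Camera axes: x right, y down, z forward; pixel columns grow to the right and rows downward; lengths in mm; the calibration is good to about 2 mm. A picture is of the moment at which its call begins. calibration takes no time and is no camera call.
- sign_off(): hands the job in, once; it reports no verdict.
The state is a dict: "clock": time; "qpos": joint angles; "qd": joint speeds; "effort": joint torques, N m; "tcp_pos": TCP position; "eef_rot": TCP orientation; "force": force on the tool from outside, world axes, zero at the start; "torque": the same for the moment, N m; "opening": opening from 0.0 (shut) to 1.0 (fully open).
Only numpy, scipy, OpenCV 4.12 (cv2) and the standard library are available. Lean on these libraries where they do the work, as an engineer would, in place of code of your own. Each camera call takes 0.05 s, during which the arm holds its last target.

## Working session

There is one attempt and no reset: what is moved stays moved. The work goes in short steps, Python scripts to look and compute and a shell command to move; the robot and the scene stay as the last step left them, time stands still between calls to the robot, and variables do not carry over. Pictures are saved under pics/ and viewed, and the job is handed in when it is done.

```bash
mkdir -p pics; ls; python3 - <<'E'
from workcell import state, grab_frame, calibration, robot
import cv2
print(state()); print([a for a in dir(robot) if a[0]!='_'])
for n in("scene","top"):
    cv2.imwrite(f"pics/{n}0.png",grab_frame(n)[:,:,::-1]); print(n,calibration(n))
E
```

```text
pics
{'clock': 0.0, 'qpos': array([-1.29311292,  0.4777841 ,  0.02231205,  1.55640772, -0.01147336,
        1.10932046, -0.08310347]), 'qd': array([ 0.00041522, -0.00099618, -0.00078348, -0.00026345, -0.00140176,
       -0.00102646,  0.00115983]), 'effort': array([ 1.92916132e-04, -5.82847095e+01,  1.53441802e+00, -2.72611248e+01,
       -5.44211303e-02,  1.69448520e-02,  1.16757988e-04]), 'tcp_pos': array([253.77472801, 624.8408064 , 221.71040409]), 'eef_rot': array([ 1.91670671e-01,  9.81458889e-01, -8.90167640e-04, -1.00764531e-04]), 'force': array([ 0.22269285,  0.18681747, -0.61866993]), 'torque': array([-0.03514988, -0.01509486,  0.04390057]), 'opening': 1.0035652256919427}
['IKError', 'tcp_to_grasp']
scene {'mtx': array([[512.54155661,   0.        , 318.67356266],
       [  0.        , 512.54155661, 239.20467834],
       [  0.        ,   0.        ,   1.        ]]), 'rvec': array([ 2.03037071,  0.62236574, -0.39126186]), 'tvec': array([-342.33211796,  -59.84215398, 1405.4885094 ])}
top {'mtx': array([[440.21060077,   0.        , 309.63902514],
       [  0.        , 440.21060077, 234.96415352],
       [  0.        ,   0.        ,   1.        ]]), 'rvec': array([ 2.19504098, -2.15171459,  0.08008369]), 'tvec': array([-89.82407408, 505.73517734, 781.44122925])}
```

View pics/scene0.png

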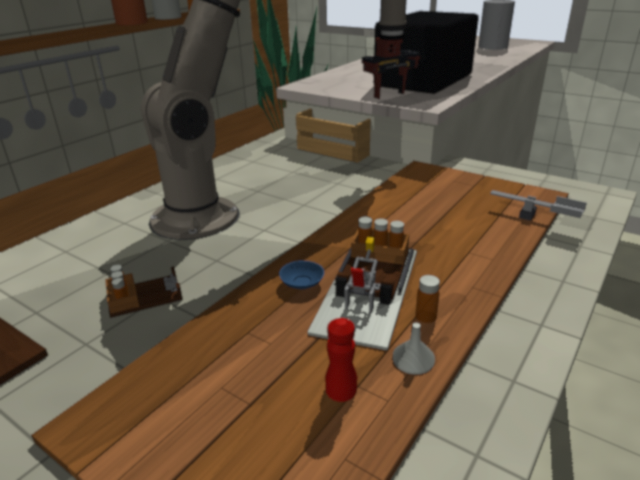

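View pics/top0.png

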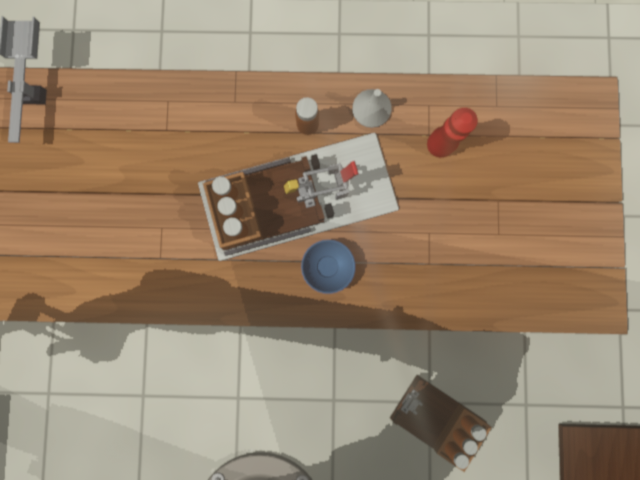

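```bash
python3 - <<'E'
import cv2
a=cv2.imread("pics/scene0.png")[200:350,290:450]; b=cv2.imread("pics/top0.png")[125:265,190:405]
cv2.imwrite("pics/sc.png",cv2.resize(a,None,fx=5,fy=5,interpolation=cv2.INTER_CUBIC)[:600,:])
cv2.imwrite("pics/sc.png",cv2.convertScaleAbs(cv2.resize(a,(640,600),interpolation=cv2.INTER_CUBIC),alpha=1.6))
cv2.imwrite("pics/tc.png",cv2.convertScaleAbs(cv2.resize(b,(215*37//10,140*37//10),interpolation=cv2.INTER_CUBIC),alpha=1.6))
E
```

```text
(no output)
```

View pics/sc.png

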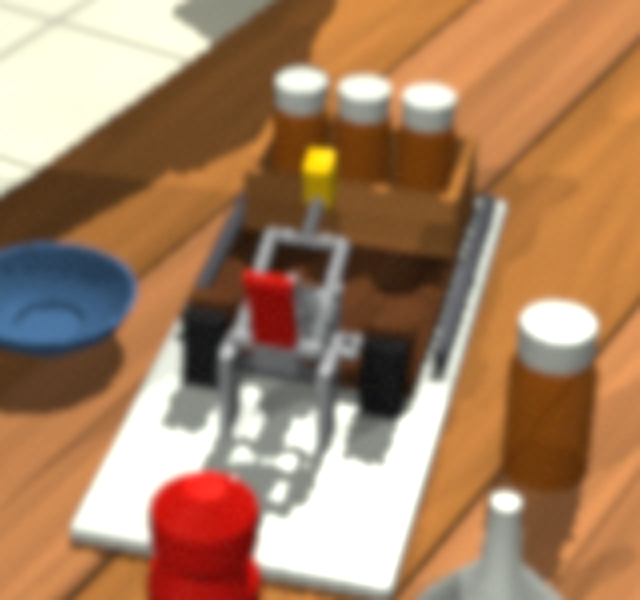

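View pics/tc.png

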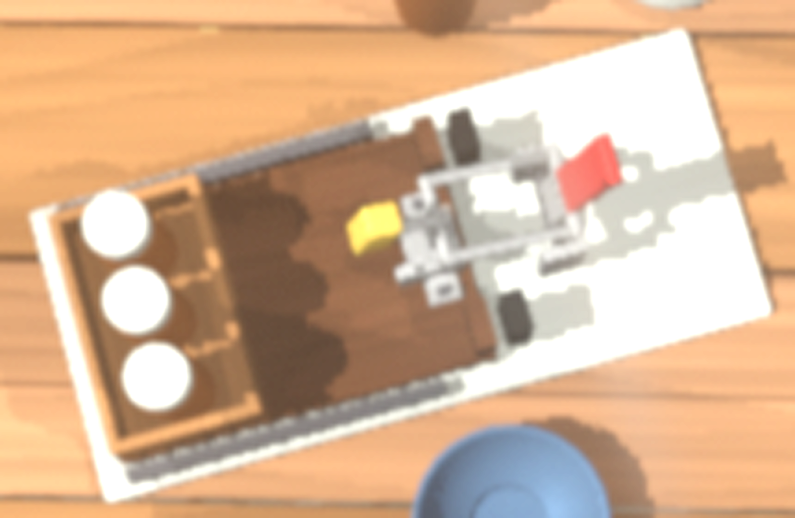

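```bash
cat > h.py <<'E'
import numpy as np, cv2
from workcell import calibration
def cam(n):
    c=calibration(n); R=cv2.Rodrigues(np.array(c['rvec'],float))[0]; return c['mtx'],R,np.array(c['tvec'],float).ravel()
def ray(n,p):
    K,R,t=cam(n); d=R.T@np.linalg.inv(K)@np.array([p[0],p[1],1.]); return -R.T@t,d/np.linalg.norm(d)
def onz(n,p,z):
    o,d=ray(n,p); return o+d*(z-o[2])/d[2]
def tri(pt,ps):
    o1,d1=ray("top",pt);o2,d2=ray("scene",ps)
    s=np.linalg.lstsq(np.c_[d1,-d2],o2-o1,rcond=None)[0]
    a=o1+d1*s[0];b=o2+d2*s[1]; return (a+b)/2,np.linalg.norm(a-b)
def proj(n,P):
    K,R,t=cam(n); c=K@(R@np.array(P,float)+t); return c[:2]/c[2]
E
python3 - <<'E'
from h import *
np.set_printoptions(precision=1,suppress=True)
print("cams",ray("top",(0,0))[0],ray("scene",(0,0))[0])
T={'C1':(375.2,132.6),'C2':(398.7,209.4),'C3':(219.2,260.8),'C4':(198.7,182.3)}
for k,s in(('C2',(308.8,333.8)),('C1',(388.8,347.5)),('C4',(416.3,251.3))): print(k,*tri(T[k],s))
for z in (8,):
  P={k:onz("top",p,z) for k,p in T.items()}
  for k in P: print(k,P[k])
  print([np.linalg.norm(P[a]-P[b]) for a,b in(('C1','C2'),('C2','C3'),('C3','C4'),('C4','C1'))])
E
```

```text
cams [440.2 -88.7 820.3] [1006.1 -814.6  648.2]
C2 [ 559.6 -239.5   22.4] 5.931925059616049
C1 [ 701.5 -195.2   25.7] 6.063194134201504
C4 [601.7 127.1  23.9] 3.134047231448096
C1 [ 704.6 -199.3    8. ]
C2 [ 559.4 -244.     8. ]
C3 [457.4  86.4   8. ]
C4 [603.5 130.5   8. ]
[np.float64(151.99418694141653), np.float64(345.7945672960132), np.float64(152.6447152130011), np.float64(344.88521255638625)]
```

```bash
python3 - <<'E'
from h import *
from scipy.optimize import least_squares
np.set_printoptions(precision=2,suppress=True)
def sub(n,pts):
    g=cv2.cvtColor(cv2.imread(f"pics/{n}0.png"),cv2.COLOR_BGR2GRAY)
    c=np.array(pts,np.float32).reshape(-1,1,2).copy()
    return cv2.cornerSubPix(g,c,(4,4),(-1,-1),(cv2.TERM_CRITERIA_EPS+cv2.TERM_CRITERIA_MAX_ITER,50,.01)).reshape(-1,2)
T=sub("top",[(375.2,132.6),(398.7,209.4),(219.2,260.8),(198.7,182.3)])
S=sub("scene",[(388.8,347.5),(308.8,333.8),(416.3,251.3)])
print(T,S)
# station local: +y latch->caddy ; front y=-a, back=340-a
def model(p):
    x,y,z,th=p; c,s=np.cos(th),np.sin(th)
    L=[(75,0),(-75,0),(-75,340),(75,340)]  # x sign: right of +y
    return np.array([[x+c*u-s*v,y+s*u+c*v,z] for u,v in L])
def res(p):
    M=model(p); r=[proj("top",m)-t for m,t in zip(M,T)]
    r+=[proj("scene",M[i])-S[k] for k,i in enumerate((0,1,3))]
    return np.ravel(r)
o=least_squares(res,[632,-220,20,0.3]); print(o.x,res(o.x).reshape(-1,2),model(o.x))
o=least_squares(lambda p:res(p)[:8],[632,-220,20,0.3]); print('toponly',o.x,o.fun)
E
```

```text
[[374.71 132.64]
 [398.15 208.96]
 [218.7  260.09]
 [197.62 182.1 ]] [[387.   347.4 ]
 [307.38 332.21]
 [414.3  248.5 ]]
[ 629.49 -217.95   26.56    0.3 ] [[-0.14 -1.36]
 [ 0.48 -0.25]
 [-0.49  0.98]
 [-0.83  0.26]
 [-0.18  0.06]
 [-1.31 -0.16]
 [ 0.95  1.41]] [[ 701.08 -195.57   26.56]
 [ 557.91 -240.34   26.56]
 [ 456.45   84.17   26.56]
 [ 599.62  128.93   26.56]]
toponly [ 629.44 -218.43   20.67    0.3 ] [-0.11 -0.38 -0.1   0.31 -0.02  0.15  0.23 -0.1 ]
```

```bash
python3 - <<'E'
from h import *
np.set_printoptions(precision=1,suppress=True)
res={}
for n,roi in(("top",(150,400,130,260)),("scene",(300,440,220,320))):
    im=cv2.imread(f"pics/{n}0.png"); h=cv2.cvtColor(im,cv2.COLOR_BGR2HSV)
    for k,lo,hi in(("yel",(22,150,90),(34,255,255)),("red",(0,190,70),(6,255,255))):
        m=cv2.inRange(h,lo,hi)
        if k=="red": m|=cv2.inRange(h,(174,190,70),(180,255,255))
        z=np.zeros_like(m); z[roi[2]:roi[3],roi[0]:roi[1]]=m[roi[2]:roi[3],roi[0]:roi[1]]
        num,l,st,c=cv2.connectedComponentsWithStats(z)
        for i in range(1,num):
            if st[i,4]>15: print(n,k,st[i],c[i])
    x0,x1,y0,y1=(285,365,150,220) if n=="top" else (325,410,220,310)
    cv2.imwrite(f"pics/{n}_z.png",cv2.convertScaleAbs(cv2.resize(im[y0:y1,x0:x1],None,fx=8 if n=="top" else 6.6,fy=8 if n=="top" else 6.6,interpolation=cv2.INTER_CUBIC),alpha=1.5))
E
```

```text
scene yel [366 237   8  13  84] [369.3 242.2]
scene red [350 267  13  19 171] [357.1 275.9]
```

View pics/top_z.png

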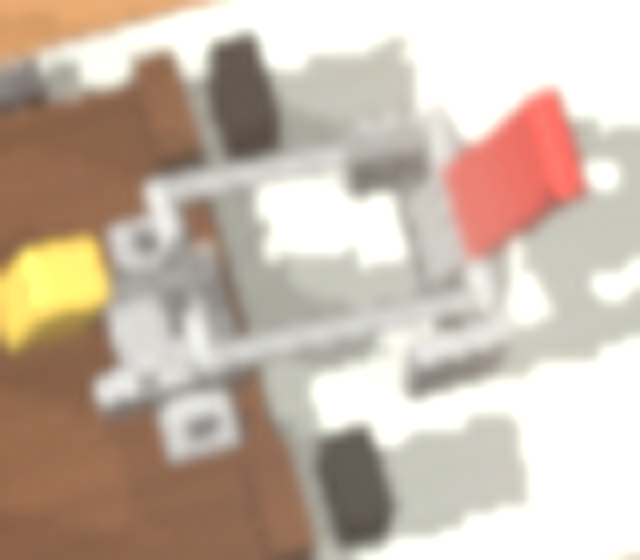

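View pics/scene_z.png

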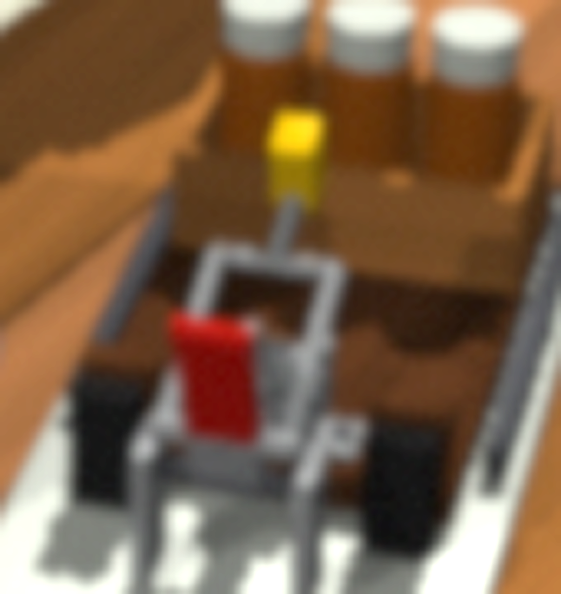

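```bash
cat >> h.py <<'E'
TH=0.30
def tz(u,v): return (285+u/8,150+v/8)
def sz(u,v): return (325+u/6.6,220+v/6.6)
O=np.array([629.5,-218.2])
def loc(P):
    d=np.array(P[:2])-O; c,s=np.cos(TH),np.sin(TH); return np.array([c*d[0]+s*d[1],-s*d[0]+c*d[1],P[2]])
E
python3 - <<'E'
from h import *
np.set_printoptions(precision=1,suppress=True)
for k,a,b in(("barL",(200,358),(205,250)),("barR",(160,190),(335,268)),("tab",(55,285),(294,147)),
 ("pinL",(485,300),(145,440)),("pinR",(435,130),(312,460)),("redendL",(578,192),(175,322)),("redendR",(550,93),(250,325)),("redbotR",(452,178),(252,437)),("redbotL",(480,255),(185,430)),
 ("stopL",(355,440),(108,385)),("stopR",(238,50),(405,430))):
    P,g=tri(tz(*a),sz(*b)); print(k,P,"gap %.1f"%g,"local(front edge plate)",loc(P))
E
```

```text
barL [566.6 -79.9 105.2] gap 0.1 local(front edge plate) [-19.2 150.7 105.2]
barR [603.  -69.9 105.5] gap 3.8 local(front edge plate) [ 18.6 149.5 105.5]
tab [577.7 -50.3 129.3] gap 2.8 local(front edge plate) [  0.1 175.7 129.3]
pinL [ 584.3 -140.4   79. ] gap 1.3 local(front edge plate) [-20.2  87.6  79. ]
pinR [ 625.4 -126.3   78.6] gap 9.0 local(front edge plate) [23.3 89.  78.6]
redendL [ 598.6 -153.3  131.5] gap 4.5 local(front edge plate) [-10.4  71.2 131.5]
redendR [ 618.2 -147.   134. ] gap 5.4 local(front edge plate) [ 10.2  71.3 134. ]
redbotR [ 611.4 -131.2   84.6] gap 3.8 local(front edge plate) [ 8.5 88.4 84.6]
redbotL [ 594.2 -137.9   84.6] gap 2.0 local(front edge plate) [-9.9 87.1 84.6]
stopL [ 554.7 -113.6   71.5] gap 1.7 local(front edge plate) [-40.5 122.   71.5]
stopR [639.7 -86.7  71.8] gap 1.0 local(front edge plate) [ 48.6 122.7  71.8]
```

```bash
cat > g.py <<'E'
import sys,numpy as np
from scipy.spatial.transform import Rotation as Ro
from workcell import state
np.set_printoptions(precision=2,suppress=True)
def s2w(x,y): # local frame (plate front edge origin) -> world
    c,s=np.cos(.3),np.sin(.3); return np.array([629.5+c*x-s*y,-218.2+s*x+c*y])
def go(target=None,local=None):
    s=state(); R=Ro.from_quat(s['eef_rot'])
    if local is not None: target=np.r_[s2w(local[0],local[1]),local[2]]
    # want: tool z down, tool y along angle 17.19deg
    y=np.array([np.cos(.3),np.sin(.3),0]);z=np.array([0,0,-1.]);x=np.cross(y,z)
    W=Ro.from_matrix(np.c_[x,y,z])
    print("t%.2f"%s['clock'],"tcp",s['tcp_pos'],"F",s['force'],"op %.3f"%s['opening'],"q",s['qpos'])
    if target is not None:print("target",target,"shift tool",R.inv().apply(np.array(target)-s['tcp_pos']),"turn deg",np.degrees((R.inv()*W).as_rotvec()))
    d=s['tcp_pos'][:2]-[629.5,-218.2];c,n=np.cos(.3),np.sin(.3);print("local",c*d[0]+n*d[1],-n*d[0]+c*d[1],s['tcp_pos'][2])
if __name__=="__main__":
    a=list(map(float,sys.argv[1:])); go(local=a if a else None)
E
python3 g.py 0 175.5 220
```

```text
t0.10 tcp [253.81 624.89 221.8 ] F [-0.38 -0.29 -0.03] op 1.000 q [-1.29  0.48  0.02  1.56 -0.01  1.11 -0.08]
target [577.64 -50.54 220.  ] shift tool [-554.16 -503.95    2.67] turn deg [-0.08  0.05 50.71]
local -109.76217160184231 916.4575914566276 221.79866754608258
```

```bash
python3 -m handwheel '0 0 0 -28 -25 0 60;0 0 0 -28 -25 0 60;0 0 0 -28 -25 0 60;0 0 0 -28 -25 0 60;0 0 0 -28 -25 0 60'; python3 -m handwheel '0 0 7 -28 -25 0 60;0 0 7 -28 -25 0 60;0 0 7 -28 -25 0 60;0 0 7 -28 -25 0 60;0 0 7 -28 -25 0 60';python3 g.py 0 175.5 220
```

```text
clock: 0.52
tcp_pos: [337.0, 455.0, 222.2]
eef_rot: [0.192, 0.981, -0.0, -0.0]
force: [1.1, 0.3, -0.2]
opening: 0.692
clock: 0.93
tcp_pos: [376.1, 274.0, 222.4]
eef_rot: [0.481, 0.877, -0.0, 0.0]
force: [0.5, -0.2, 0.8]
opening: 0.688
t0.93 tcp [376.14 273.99 222.39] F [ 0.54 -0.21  0.82] op 0.688 q [-0.97  0.13  0.23  2.05 -0.03  0.97 -0.16]
target [577.64 -50.54 220.  ] shift tool [-381.97   -4.26    2.49] turn deg [-0.    0.01 15.29]
local -96.59348695418495 545.0833702078927 222.3947404186924
```

```bash
python3 -m handwheel '0 0 0 -38 0 0 60;0 0 0 -38 0 0 60;0 0 0 -38 0 0 60;0 0 5 -36 0 0 60;0 0 5 -36 0 0 60';python3 g.py 0 175.5 220
```

```text
clock: 1.35
tcp_pos: [474.6, 116.8, 222.7]
eef_rot: [0.554, 0.832, 0.0, 0.0]
force: [0.5, 0.8, 0.2]
opening: 0.681
t1.35 tcp [474.58 116.75 222.69] F [0.54 0.76 0.15] op 0.681 q [-0.72  0.17  0.4   2.01 -0.08  0.98  0.11]
target [577.64 -50.54 220.  ] shift tool [-194.09   30.59    2.68] turn deg [ 0.02 -0.01  5.49]
local -49.010423011280324 365.7749568972172 222.68599435446174
```

```bash
python3 -m handwheel '0 0 5.5 -36 6 0 50;0 0 0 -36 9 0 50;0 0 0 -36 9 0 50;0 0 0 -36 9 0 50;0 0 0 0 0 0 50';python3 g.py 0 175.5 220
```

```text
clock: 1.77
tcp_pos: [553.7, -15.1, 222.9]
eef_rot: [0.596, 0.803, -0.001, 0.002]
force: [0.8, -0.6, 1.3]
opening: 0.569
t1.77 tcp [553.74 -15.15 222.93] F [ 0.83 -0.65  1.32] op 0.569 q [-0.49  0.3   0.5   1.88 -0.16  1.01  0.37]
target [577.64 -50.54 220.  ] shift tool [-40.79  12.59   3.12] turn deg [ 0.06  0.25 -0.31]
local -12.372517756368985 216.37282882548385 222.9309598793593
```

```bash
python3 -m handwheel '0 0 0 -20 6 20 50;0 0 0 -20 6.5 20 50;0 0 0 0 0 15 50;0 0 0 0 0 0 50;0 0 0 0 0 0 50';python3 g.py 0 175.5 165; python3 - <<'E'
from h import *
from workcell import grab_frame
for n in("top","scene"):
    im=grab_frame(n)[:,:,::-1].copy(); cv2.imwrite(f"pics/{n}1.png",im)
    x0,x1,y0,y1=(245,365,140,230) if n=="top" else (315,425,190,290)
    cv2.imwrite(f"pics/{n}1_z.png",cv2.convertScaleAbs(cv2.resize(im[y0:y1,x0:x1],None,fx=6,fy=6,interpolation=cv2.INTER_CUBIC),alpha=1.5))
E
```

```text
clock: 2.18
tcp_pos: [574.4, -41.6, 166.9]
eef_rot: [0.592, 0.806, -0.001, -0.001]
force: [0.6, 0.1, -0.0]
opening: 0.571
t2.18 tcp [574.39 -41.59 166.9 ] F [ 0.65  0.07 -0.02] op 0.571 q [-0.41  0.4   0.48  1.88 -0.23  0.92  0.48]
target [577.64 -50.54 165.  ] shift tool [-9.51  0.43  1.89] turn deg [-0.14 -0.04  0.2 ]
local -0.4608624951192155 185.01025328735022 166.902189379877
```

View pics/top1_z.png

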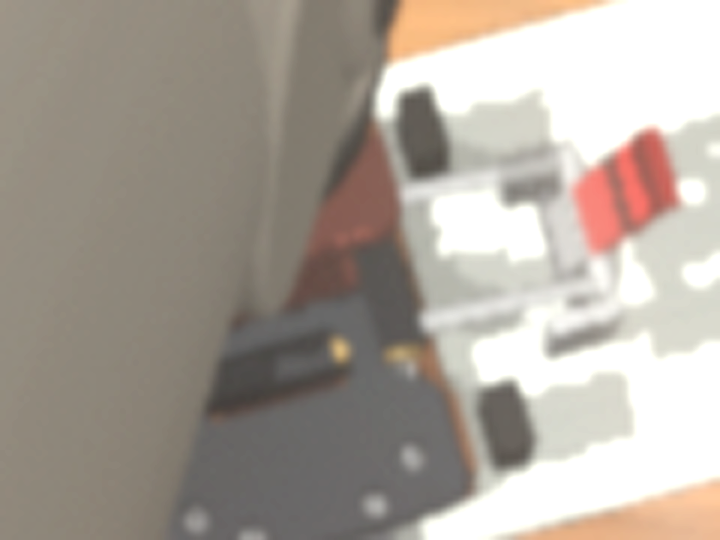

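View pics/scene1_z.png

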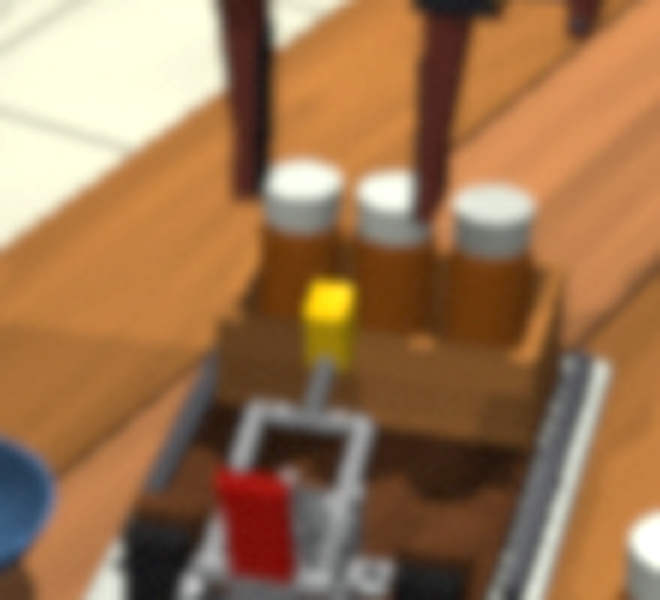

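```bash
python3 - <<'E'
from h import *
from g import s2w
P=np.array([574.4,-41.6,166.9]); ux=np.array([np.cos(.3),np.sin(.3),0])
print(proj("scene",P),[proj("scene",P+ux*k) for k in(-25,25)])
# tip bottom-visible corners: near edge is pad width 10 toward camera
uy=np.array([-np.sin(.3),np.cos(.3),0])
for k in(-25,-38,25,38):print(k,proj("scene",P+ux*k-uy*10),proj("scene",P+ux*k+uy*10))
for z in(120,128,136): print(z,proj("scene",np.r_[s2w(0,175.5),z]))
E
```

```text
[370.08 223.51] [array([357.64, 221.93]), array([382.69, 225.11])]
-25 [356.4  224.29] [358.86 219.62]
-38 [349.95 223.46] [352.5  218.82]
25 [381.64 227.53] [383.72 222.74]
38 [388.32 228.38] [390.3  223.57]
120 [368.64 246.5 ]
128 [368.73 243.04]
136 [368.83 239.55]
```

```bash
python3 -m handwheel '0 0 0 -9.5 0.4 0 32;0 0 0 0 0 20 32;0 0 0 0 0 20 32;0 0 0 0 0 17 32;0 0 0 0 0 0 32';python3 g.py 0 175.5 109.5; python3 - <<'E'
from h import *
from workcell import grab_frame
n="scene"
im=grab_frame(n)[:,:,::-1].copy()
x0,x1,y0,y1=(315,425,190,290)
cv2.imwrite(f"pics/{n}2_z.png",cv2.convertScaleAbs(cv2.resize(im[y0:y1,x0:x1],None,fx=6,fy=6,interpolation=cv2.INTER_CUBIC),alpha=1.5))
E
```

```text
clock: 2.7
tcp_pos: [577.0, -50.7, 108.7]
eef_rot: [0.592, 0.806, -0.001, -0.001]
force: [-0.8, -0.4, 0.4]
opening: 0.365
t2.70 tcp [577.05 -50.68 108.74] F [-0.77 -0.42  0.36] op 0.365 q [-0.36  0.49  0.44  1.91 -0.28  0.81  0.54]
target [577.64 -50.54 109.5 ] shift tool [-0.04  0.6  -0.76] turn deg [-0.19 -0.06  0.24]
local -0.6058477510075377 175.5390593830079 108.74158515096231
```

View pics/scene2_z.png

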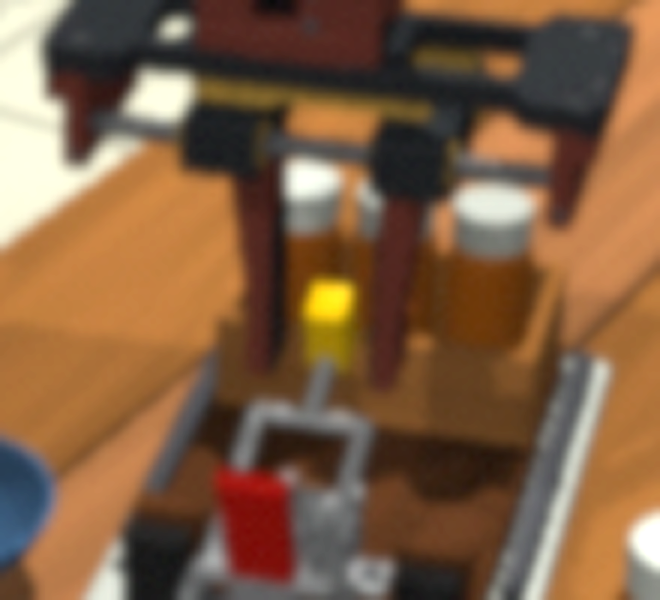

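```bash
python3 -m handwheel '0 0 0 0 0.6 0 0;0 0 0 0 0 0 0;0 0 0 0 0 0 0;0 0 0 0 0 0 0;0 0 0 0 0 0 0' 12;python3 g.py
```

```text
clock: 3.17
tcp_pos: [578.6, -50.7, 111.1]
eef_rot: [0.592, 0.806, -0.0, -0.0]
force: [-2.9, 0.4, 3.1]
opening: 0.162
t3.17 tcp [578.56 -50.68 111.1 ] F [-2.86  0.38  3.13] op 0.162 q [-0.36  0.49  0.44  1.91 -0.28  0.81  0.54]
local 0.8388364084753519 175.09264534616128 111.09916636658487
```

```bash
cat > k.py <<'E'
import numpy as np
from scipy.optimize import fsolve
PY,PZ=95.3,65.0
def tab(phi,e): return np.array([PY+20*np.cos(phi)+97*np.cos(e)-12*np.sin(e),PZ+20*np.sin(phi)+97*np.sin(e)+12*np.cos(e)])
def bar(phi,e): return np.array([20*np.cos(phi)+65*np.cos(e),20*np.sin(phi)+65*np.sin(e)])
def from_tab(P,g=(1.6,.3)): return fsolve(lambda a:tab(*a)-P,g)
def from_bar(B,g=(1.2,-.1)): return fsolve(lambda a:bar(*a)-B,g)
def plan(L,g):
    for B in L:
        g=from_bar(B,g); t=tab(*g); print("bar",B,"phi %.2f q %.2f e %.2f"%(g[0],g[0]-.7,g[1]),"tcp y,z",t-[0,19])
E
python3 - <<'E'
from k import *
np.set_printoptions(precision=1,suppress=True)
for pz in(64,66,68):
    import k; k.PZ=pz
    a=from_tab(np.array([175.1,130.1]),(1.9,.35)); print(pz,a,bar(*a))
k.PZ=65; a=from_tab(np.array([175.1,130.1]),(1.9,.35))
plan([(60,35),(66,25),(72,16),(73,11),(73,8),(73,5),(70,5),(66,5),(66,0),(62,0),(59,0),(57,0)],a)
E
```

```text
64 [1.9 0.4] [54.5 43.1]
66 [1.9 0.4] [54.1 41.6]
68 [2.  0.3] [53.6 40.1]
bar (60, 35) phi 1.73 q 1.03 e 0.24 tcp y,z [183.6 100.2]
bar (66, 25) phi 1.51 q 0.81 e 0.08 tcp y,z [192.3  85.4]
bar (72, 16) phi 1.21 q 0.51 e -0.04 tcp y,z [199.8  72.7]
bar (73, 11) phi 1.14 q 0.44 e -0.11 tcp y,z [201.4  65.4]
bar (73, 8) phi 1.12 q 0.42 e -0.15 tcp y,z [201.8  60.9]
bar (73, 5) phi 1.09 q 0.39 e -0.20 tcp y,z [202.   56.5]
bar (70, 5) phi 1.24 q 0.54 e -0.22 tcp y,z [199.1  55.9]
bar (66, 5) phi 1.43 q 0.73 e -0.23 tcp y,z [195.2  55.4]
bar (66, 0) phi 1.37 q 0.67 e -0.31 tcp y,z [195.4  47.8]
bar (62, 0) phi 1.56 q 0.86 e -0.31 tcp y,z [191.4  47.6]
bar (59, 0) phi 1.72 q 1.02 e -0.31 tcp y,z [188.4  47.7]
bar (57, 0) phi 1.83 q 1.13 e -0.30 tcp y,z [186.4  47.9]
```

```bash
python3 -m handwheel '0 0 0 3 0 3.5 0;0 0 0 3 0 4 0;0 0 0 2.5 0 3.5 0;0 0 0 4 0 7 0;0 0 0 4.5 0 7.5 0';python3 g.py; python3 -m handwheel '0 0 0 3.5 0 6 0;0 0 0 4 0 6 0;0 0 0 0 0 0 0;0 0 0 0 0 0 0';python3 g.py 0 199.8 72.7
cat > snap.py <<'E'
import sys
from h import *
from workcell import grab_frame
for n in("top","scene"):
    if len(sys.argv)>2 and sys.argv[2]!=n: continue
    im=grab_frame(n)[:,:,::-1].copy(); cv2.imwrite(f"pics/{n}{sys.argv[1]}.png",im)
    x0,x1,y0,y1=(245,365,140,230) if n=="top" else (325,425,215,305)
    cv2.imwrite(f"pics/{n}{sys.argv[1]}_z.png",cv2.convertScaleAbs(cv2.resize(im[y0:y1,x0:x1],None,fx=6.5,fy=6.5,interpolation=cv2.INTER_CUBIC),alpha=1.5))
E
python3 snap.py 3
```

```text
clock: 3.58
tcp_pos: [573.9, -34.9, 84.5]
eef_rot: [0.592, 0.806, -0.0, 0.0]
force: [-1.1, -4.3, 0.1]
opening: 0.158
t3.58 tcp [573.88 -34.9   84.48] F [-1.11 -4.35  0.07] op 0.158 q [-0.37  0.51  0.43  1.94 -0.3   0.75  0.53]
local 1.0288640221909802 191.54896016988766 84.47983964125753
clock: 3.92
tcp_pos: [571.1, -26.7, 72.2]
eef_rot: [0.592, 0.806, -0.0, -0.001]
force: [-1.8, -1.9, -2.6]
opening: 0.158
t3.92 tcp [571.1  -26.7   72.18] F [-1.8  -1.85 -2.62] op 0.158 q [-0.38  0.53  0.42  1.95 -0.31  0.73  0.52]
target [570.46 -27.32  72.7 ] shift tool [-0.4  -0.81 -0.52] turn deg [-0.09 -0.04  0.23]
local 0.803490438800921 200.20221983097625 72.1826906530761
```

View pics/scene3_z.png

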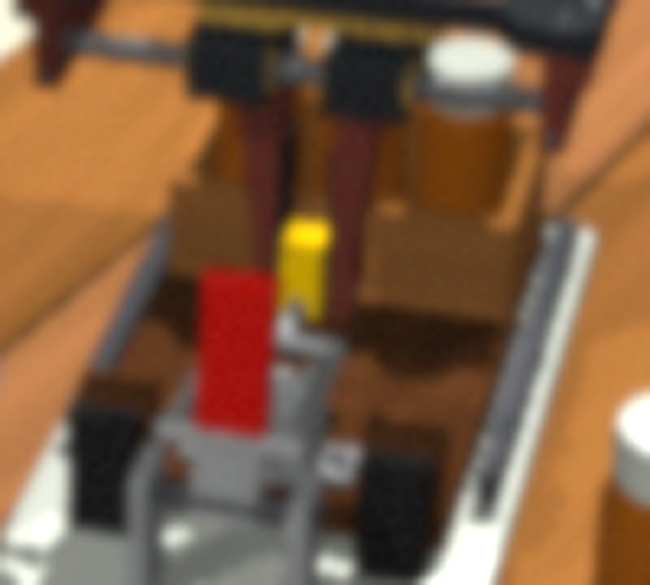

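View pics/top3_z.png

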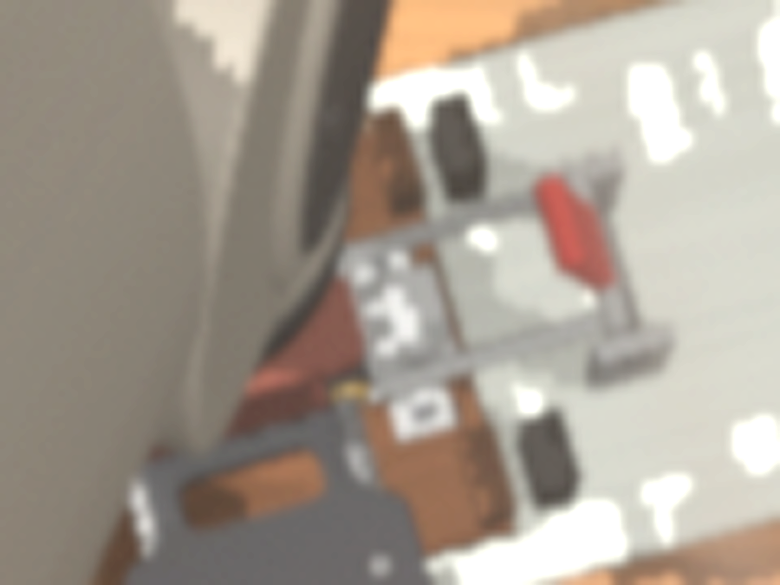

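```bash
python3 -m handwheel '0 0 0 0.7 0 4 0;0 0 0 0.5 0 4 0;0 0 0 0.3 0 2 0;0 0 0 0 0 0 0';python3 g.py;python3 -m handwheel '0 0 0 0 0 1 0;0 0 0 0 0 0 0';python3 g.py
```

```text
clock: 4.35
tcp_pos: [571.0, -25.4, 62.6]
eef_rot: [0.592, 0.806, -0.0, -0.0]
force: [-4.2, -0.2, 0.1]
opening: 0.158
t4.35 tcp [570.97 -25.39  62.63] F [-4.2  -0.22  0.08] op 0.158 q [-0.37  0.54  0.41  1.95 -0.32  0.71  0.53]
local 1.0649734977013452 201.4925935907385 62.62911101445731
clock: 4.52
tcp_pos: [571.1, -25.4, 62.0]
eef_rot: [0.592, 0.806, 0.0, -0.0]
force: [-3.7, 0.1, 0.7]
opening: 0.162
t4.52 tcp [571.13 -25.44  62.02] F [-3.68  0.1   0.67] op 0.162 q [-0.37  0.54  0.41  1.95 -0.32  0.71  0.53]
local 1.2023481627841974 201.40107020778086 62.01976436172242
```

```bash
python3 -m handwheel '0 0 0 0 0 1 0;0 0 0 0 0 0 0';python3 -m handwheel '0 0 0 0 0 1 0;0 0 0 0 0 0 0';python3 g.py
```

```text
clock: 4.68
tcp_pos: [571.2, -25.5, 61.0]
eef_rot: [0.592, 0.806, 0.0, -0.0]
force: [-3.6, 0.5, 0.8]
opening: 0.158
clock: 4.85
tcp_pos: [571.4, -25.6, 60.3]
eef_rot: [0.592, 0.806, 0.0, -0.0]
force: [-5.9, 2.0, 5.1]
opening: 0.157
t4.85 tcp [571.38 -25.6   60.34] F [-5.85  2.03  5.11] op 0.157 q [-0.37  0.55  0.4   1.96 -0.32  0.7   0.53]
local 1.3923863161142762 201.17761938800825 60.34241706719647
```

```bash
python3 -m handwheel '0 0 0 0 -1.2 0 0;0 0 0 0 0 0 0';python3 g.py;python3 -m handwheel '0 0 0 -1 0 0 0;0 0 0 0 0 0 0';python3 g.py
```

```text
clock: 5.02
tcp_pos: [570.8, -25.7, 60.5]
eef_rot: [0.592, 0.806, 0.001, 0.0]
force: [-3.1, 1.1, 2.4]
opening: 0.16
t5.02 tcp [570.84 -25.75  60.49] F [-3.08  1.05  2.42] op 0.160 q [-0.37  0.54  0.4   1.96 -0.32  0.7   0.53]
local 0.8309452204329872 201.1942763216536 60.49112312012032
clock: 5.18
tcp_pos: [570.9, -26.0, 60.4]
eef_rot: [0.592, 0.806, 0.001, -0.0]
force: [-3.9, 3.7, 4.0]
opening: 0.159
t5.18 tcp [570.89 -25.98  60.39] F [-3.93  3.71  3.99] op 0.159 q [-0.37  0.55  0.4   1.96 -0.32  0.7   0.53]
local 0.8105450262325888 200.9552558259069 60.39416531730584
```

```bash
python3 -m handwheel '0 0 0 -1 -0.5 -0.3 0;0 0 0 0 0 0 0';python3 g.py;python3 -m handwheel '0 0 0 -1 0 0 0;0 0 0 0 0 0 0';python3 g.py;python3 snap.py 4
```

```text
clock: 5.35
tcp_pos: [570.7, -27.3, 60.5]
eef_rot: [0.592, 0.806, 0.001, -0.0]
force: [-2.7, 2.7, 0.6]
opening: 0.16
t5.35 tcp [570.74 -27.27  60.51] F [-2.69  2.75  0.63] op 0.160 q [-0.37  0.54  0.4   1.96 -0.32  0.7   0.54]
local 0.29059537288164705 199.77095071475924 60.51451018875856
clock: 5.52
tcp_pos: [571.0, -28.9, 60.5]
eef_rot: [0.592, 0.806, 0.0, 0.0]
force: [-1.2, 2.6, 0.9]
opening: 0.16
t5.52 tcp [571.02 -28.93  60.47] F [-1.19  2.64  0.94] op 0.160 q [-0.37  0.55  0.4   1.96 -0.32  0.7   0.54]
local 0.061381940827857306 198.100180828784 60.46656520989256
```

View pics/scene4_z.png

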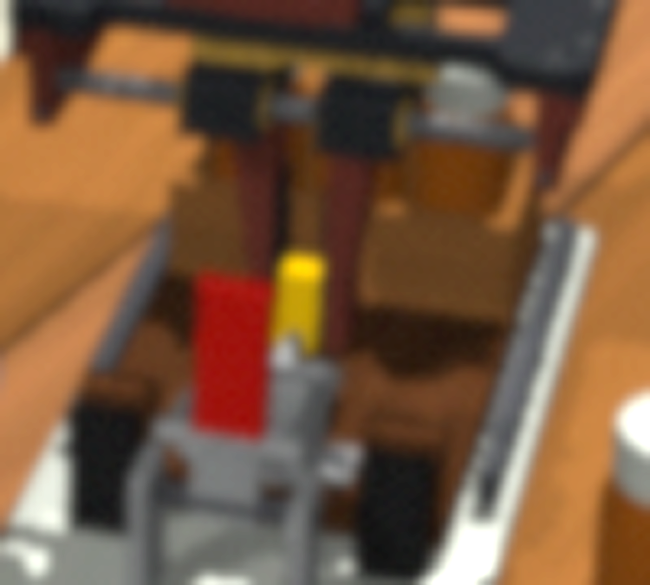

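View pics/top4_z.png

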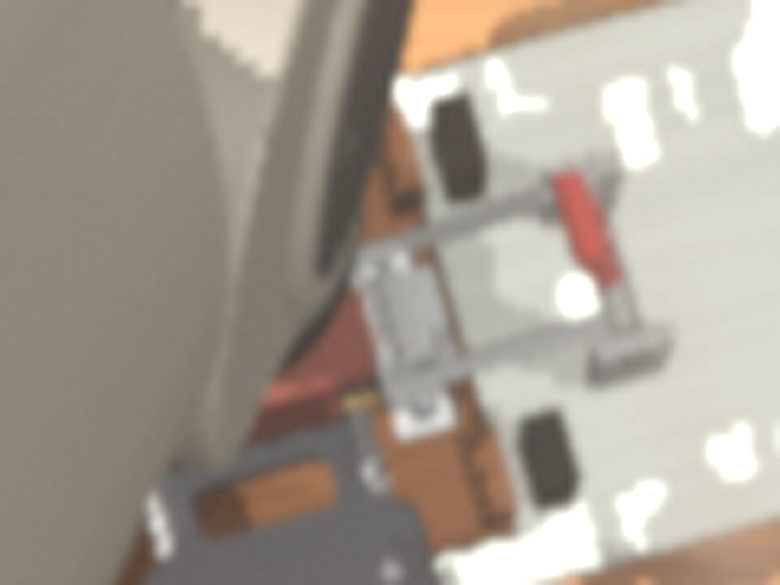

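```bash
python3 -m handwheel '0 0 0 -1 0 0.5 0;0 0 0 0 0 0 0';python3 -m handwheel '0 0 0 -1 0 0 0;0 0 0 0 0 0 0';python3 -m handwheel '0 0 0 -1 0 0 0;0 0 0 0 0 0 0';python3 g.py
```

```text
clock: 5.78
tcp_pos: [571.3, -30.3, 60.0]
eef_rot: [0.592, 0.806, 0.0, 0.0]
force: [-1.1, 2.0, 0.6]
opening: 0.16
clock: 5.95
tcp_pos: [571.5, -31.4, 60.0]
eef_rot: [0.592, 0.806, 0.0, 0.0]
force: [-1.1, 2.4, 0.5]
opening: 0.16
clock: 6.12
tcp_pos: [571.8, -32.4, 60.0]
eef_rot: [0.592, 0.806, 0.0, 0.0]
force: [-0.3, 2.3, 1.3]
opening: 0.161
t6.12 tcp [571.79 -32.36  60.04] F [-0.26  2.33  1.32] op 0.161 q [-0.36  0.55  0.4   1.95 -0.32  0.7   0.54]
local -0.21790845143821969 194.59484388341397 60.03851830486843
```

```bash
python3 -m handwheel '0 0 0 0 0 1 0;0 0 0 0 0 0 0';python3 -m handwheel '0 0 0 0 0 1 0;0 0 0 0 0 0 0';python3 g.py
```

```text
clock: 6.28
tcp_pos: [571.8, -32.5, 59.0]
eef_rot: [0.592, 0.806, -0.0, 0.0]
force: [0.3, 1.6, 1.7]
opening: 0.159
clock: 6.45
tcp_pos: [571.8, -32.6, 58.0]
eef_rot: [0.592, 0.806, -0.0, 0.0]
force: [-0.5, 0.0, 1.6]
opening: 0.158
t6.45 tcp [571.8  -32.63  57.97] F [-0.46  0.04  1.57] op 0.158 q [-0.36  0.55  0.4   1.95 -0.32  0.7   0.54]
local -0.2797581854732769 194.3337478032445 57.96660735554604
```

Dropping freely; continue down.

```bash
python3 -m handwheel '0 0 0 0 0 1 0;0 0 0 0 0 0 0';python3 -m handwheel '0 0 0 0 0 1 0;0 0 0 0 0 0 0';python3 -m handwheel '0 0 0 0 0 1 0;0 0 0 0 0 0 0';python3 g.py
```

```text
clock: 6.62
tcp_pos: [571.8, -32.6, 57.0]
eef_rot: [0.592, 0.806, -0.0, 0.0]
force: [-0.3, 0.0, 1.6]
opening: 0.158
clock: 6.78
tcp_pos: [571.8, -32.5, 55.9]
eef_rot: [0.592, 0.806, -0.0, 0.0]
force: [0.1, -0.9, 1.5]
opening: 0.163
clock: 6.95
tcp_pos: [571.8, -32.5, 55.1]
eef_rot: [0.592, 0.806, 0.0, 0.0]
force: [-0.2, -1.6, 3.2]
opening: 0.156
t6.95 tcp [571.82 -32.46  55.13] F [-0.2  -1.56  3.19] op 0.156 q [-0.36  0.55  0.4   1.96 -0.33  0.69  0.55]
local -0.2159281820992831 194.48705301070052 55.12890502515229
```

```bash
python3 -m handwheel '0 0 0 0 0 1 0;0 0 0 0 0 0 0';python3 g.py
```

```text
clock: 7.12
tcp_pos: [571.8, -32.4, 54.4]
eef_rot: [0.592, 0.806, 0.0, 0.0]
force: [-1.1, -0.6, 7.3]
opening: 0.157
t7.12 tcp [571.84 -32.41  54.41] F [-1.1  -0.56  7.26] op 0.157 q [-0.36  0.56  0.4   1.96 -0.33  0.69  0.55]
local -0.18323927168503218 194.53311294326048 54.40833375572858
```

```bash
python3 -m handwheel '0 0 0 -1 0 -0.8 0;0 0 0 0 0 0 0';python3 -m handwheel '0 0 0 -1 0 0 0;0 0 0 0 0 0 0';python3 -m handwheel '0 0 0 -1 0 0 0;0 0 0 0 0 0 0';python3 g.py
```

```text
clock: 7.28
tcp_pos: [571.8, -32.6, 54.8]
eef_rot: [0.592, 0.806, 0.0, -0.0]
force: [-0.5, -0.4, 3.2]
opening: 0.161
clock: 7.45
tcp_pos: [571.8, -32.6, 54.7]
eef_rot: [0.592, 0.806, 0.0, -0.001]
force: [-1.5, 4.1, 5.6]
opening: 0.157
clock: 7.62
tcp_pos: [571.9, -32.8, 54.7]
eef_rot: [0.591, 0.806, 0.001, -0.001]
force: [-2.0, 6.1, 6.5]
opening: 0.163
t7.62 tcp [571.91 -32.79  54.67] F [-1.95  6.12  6.52] op 0.163 q [-0.35  0.56  0.4   1.95 -0.33  0.7   0.55]
local -0.22550375550765267 194.14277549672914 54.67200614367081
```

```bash
python3 snap.py 5
```

```text
(no output)
```

View pics/scene5_z.png

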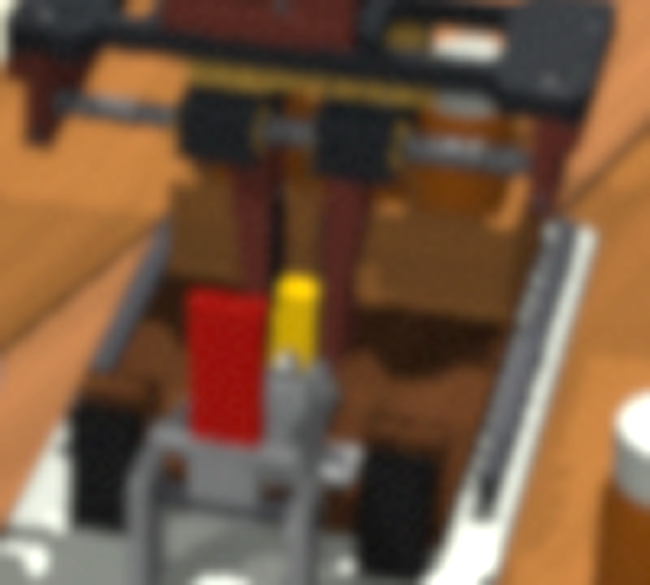

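View pics/top5_z.png

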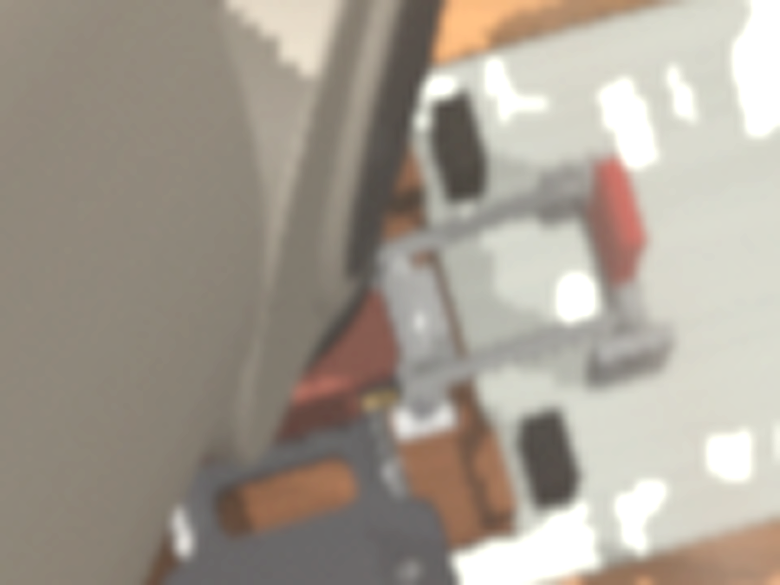

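```bash
python3 - <<'E'
from h import *; from g import s2w
np.set_printoptions(precision=1,suppress=True)
for phi in(1.2,1.3,1.4,1.5,1.6,1.7,1.8,1.9):
  r=[]
  for pz in(65,):
    for d in(72,22):
      for off in (4,-4):
        P=np.r_[s2w(0,95.3+d*np.cos(phi)-off*np.sin(phi)),pz+d*np.sin(phi)+off*np.cos(phi)]
        r+=[proj("scene",P),(proj("top",P)-[245,140])*6.5]
  print(phi,np.ravel(r))
# check on initial image: red rows 267..286
for yb,zb in((59,0),(62,0),(65,0),(66,5),(70,5),(62,3)):
  P=[np.r_[s2w(x,95.3+yb),65+zb] for x in(-18,18)]
  print(yb,zb,np.ravel([(proj("top",p)-[245,140])*6.5 for p in P]),"scene",np.ravel([(proj("scene",p)-[325,215])*6.5 for p in P]))
E
```

```text
1.2 [361.9 255.7 530.  223.4 362.8 254.9 500.4 234.4 359.2 281.4 591.8 244.
 360.1 280.5 563.8 254.2]
1.3 [361.  256.7 557.7 213.9 362.  255.6 527.  224.5 359.  281.9 600.1 241.4
 359.9 280.6 571.2 251.3]
1.4 [360.1 258.1 586.1 204.7 361.1 256.6 554.6 214.9 358.7 282.5 608.3 239.
 359.7 280.8 578.9 248.4]
1.5 [359.2 260.  614.6 196.2 360.2 258.  582.9 205.7 358.4 283.2 616.5 236.7
 359.4 281.1 587.  245.6]
1.6 [358.3 262.1 643.1 188.3 359.3 259.7 611.5 197.1 358.1 284.  624.6 234.7
 359.1 281.6 595.1 242.9]
1.7 [357.3 264.6 671.  181.2 358.4 261.9 640.  189.1 357.8 284.9 632.5 232.9
 358.8 282.1 603.4 240.4]
1.8 [356.4 267.4 698.1 174.9 357.4 264.3 668.  181.9 357.5 285.9 640.  231.4
 358.6 282.8 611.7 238. ]
1.9 [355.4 270.5 724.  169.6 356.5 267.1 695.2 175.6 357.3 286.9 647.1 230.1
 358.3 283.5 619.8 235.9]
59 0 [409.5 381.7 372.5 253.9] scene [207.2 382.7 321.2 400.4]
62 0 [398.7 384.8 361.7 257. ] scene [209.6 377.4 323.3 395.1]
65 0 [387.9 387.9 350.9 260.1] scene [211.9 372.2 325.4 389.8]
66 5 [383.9 385.8 346.7 257.2] scene [212.9 357.2 326.6 374.6]
70 5 [369.4 390.  332.2 261.3] scene [216.  350.3 329.4 367.6]
62 3 [398.5 382.9 361.4 254.6] scene [209.7 369.4 323.6 387. ]
```

```bash
python3 -m handwheel '0 0 0 0 0 -1 0;0 0 0 0 0 0 0';python3 -m handwheel '0 0 0 0 0 -1 0;0 0 0 0 0 0 0';python3 -m handwheel '0 0 0 0 0 -1 0;0 0 0 0 0 0 0';python3 g.py
```

```text
clock: 7.88
tcp_pos: [571.8, -33.3, 55.3]
eef_rot: [0.591, 0.806, 0.0, -0.001]
force: [-0.1, 6.2, 0.5]
opening: 0.16
clock: 8.05
tcp_pos: [572.1, -34.5, 56.4]
eef_rot: [0.592, 0.806, -0.0, -0.0]
force: [0.6, 2.8, -1.9]
opening: 0.158
clock: 8.22
tcp_pos: [572.1, -34.7, 57.3]
eef_rot: [0.592, 0.806, -0.0, -0.0]
force: [0.8, 3.7, -4.8]
opening: 0.16
t8.22 tcp [572.06 -34.71  57.33] F [ 0.77  3.7  -4.76] op 0.160 q [-0.35  0.55  0.4   1.95 -0.32  0.7   0.55]
local -0.6465387014328101 192.26799802012718 57.330755251490714
```

```bash
python3 -m handwheel '0 0 0 0 0 1 0;0 0 0 -0.5 0 0.5 0;0 0 0 0 0 0 0';python3 g.py; python3 -m handwheel '0 0 0 -1 0 0 0;0 0 0 0 0 0 0';python3 g.py;python3 snap.py 6
```

```text
clock: 8.47
tcp_pos: [572.6, -35.5, 56.4]
eef_rot: [0.592, 0.806, 0.0, -0.0]
force: [-1.0, 4.4, 0.1]
opening: 0.156
t8.47 tcp [572.61 -35.51  56.41] F [-1.    4.39  0.11] op 0.156 q [-0.35  0.55  0.4   1.95 -0.33  0.7   0.55]
local -0.3595187207241679 191.34701409011146 56.40878361659834
clock: 8.63
tcp_pos: [572.7, -35.6, 56.4]
eef_rot: [0.592, 0.806, 0.0, -0.001]
force: [-1.9, 6.0, 1.0]
opening: 0.157
t8.63 tcp [572.65 -35.61  56.36] F [-1.94  6.05  1.01] op 0.157 q [-0.35  0.55  0.4   1.95 -0.33  0.7   0.55]
local -0.35111278134889545 191.23066233245714 56.36360619111865
```

View pics/top6_z.png

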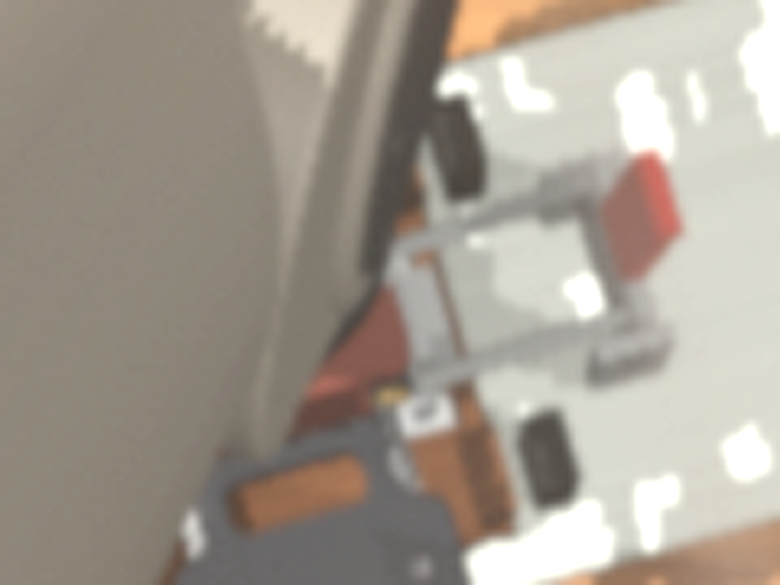

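```bash
python3 -m handwheel '0 0 0 0 0 -1 0;0 0 0 0 0 -1 0;0 0 0 0 0 0 0';python3 g.py;python3 -m handwheel '0 0 0 0 0 1.5 0;0 0 0 0 0 1 0;0 0 0 0 0 0 0';python3 g.py
```

```text
clock: 8.98
tcp_pos: [572.6, -36.1, 58.0]
eef_rot: [0.592, 0.806, -0.0, -0.0]
force: [0.7, 4.9, -5.1]
opening: 0.161
t8.98 tcp [572.57 -36.07  58.01] F [ 0.73  4.94 -5.07] op 0.161 q [-0.35  0.55  0.4   1.95 -0.32  0.7   0.55]
local -0.566467653926523 190.8226245541583 58.010431983944315
clock: 9.23
tcp_pos: [573.0, -36.4, 56.2]
eef_rot: [0.592, 0.806, 0.0, -0.0]
force: [-1.9, 4.4, 3.7]
opening: 0.157
t9.23 tcp [573.   -36.45  56.19] F [-1.93  4.39  3.69] op 0.157 q [-0.35  0.56  0.4   1.95 -0.33  0.7   0.55]
local -0.2694394584553308 190.3304516206618 56.19107137912534
```

```bash
python3 -m handwheel '0 0 0 0.6 0 -0.3 0;0 0 0 0 0 0 0;0 0 0 0 0 0 30;0 0 0 0 0 0 30;0 0 0 0 0 0 30';python3 g.py;python3 -m handwheel '0 0 0 0 0 -20 30;0 0 0 0 0 -30 30;0 0 0 0 0 -30 30;0 0 0 0 0 -10 30;0 0 0 0 0 0 30';python3 g.py; python3 snap.py 7
```

```text
clock: 9.65
tcp_pos: [572.9, -37.0, 56.2]
eef_rot: [0.592, 0.806, -0.0, 0.001]
force: [-0.0, 1.0, 0.3]
opening: 0.328
t9.65 tcp [572.91 -36.99  56.18] F [-0.04  0.97  0.31] op 0.328 q [-0.35  0.56  0.4   1.95 -0.33  0.7   0.55]
local -0.5079342911128819 189.83857343314628 56.18215523559385
clock: 10.07
tcp_pos: [574.7, -36.5, 148.8]
eef_rot: [0.592, 0.806, 0.002, 0.002]
force: [0.4, 0.3, -1.3]
opening: 0.34
t10.07 tcp [574.69 -36.5  148.77] F [ 0.39  0.28 -1.33] op 0.340 q [-0.41  0.42  0.47  1.9  -0.25  0.87  0.49]
local 1.3363379509944693 189.77653575059009 148.7667278169141
```

View pics/scene7_z.png

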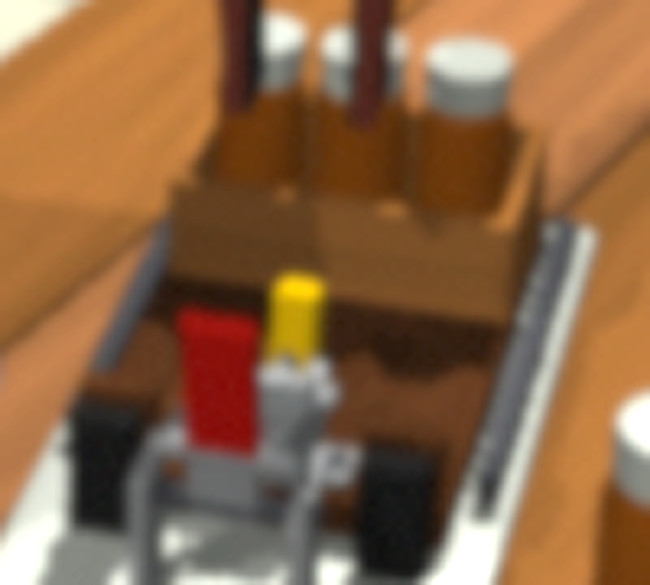

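View pics/top7_z.png

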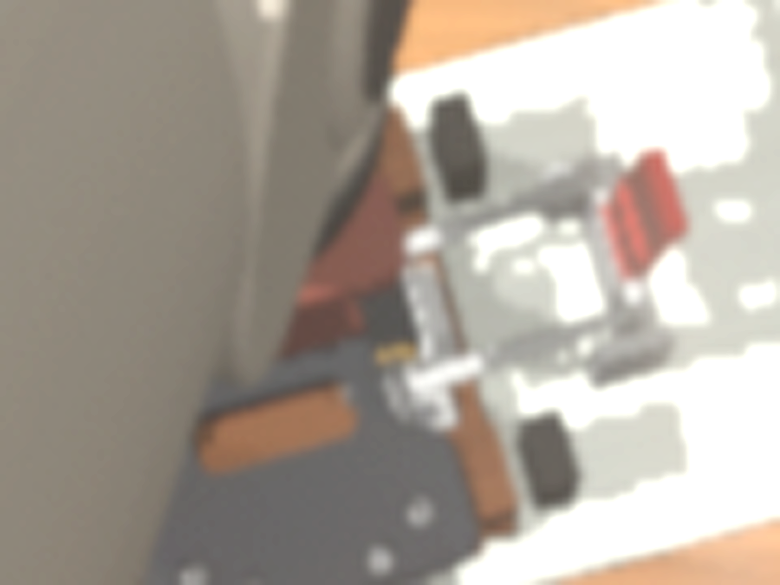

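```bash
python3 - <<'E'
from h import *
np.set_printoptions(precision=0,suppress=True)
for n,p,z in(("grinder",(438,146),25),("grindertop",(463,121),160),("shaker cap",(307,107),102),("funnel",(372,110),25),("dish",(328,266),45)): P=onz("top",p,z);print(n,P,loc(P))
# keeper-side tilt: work out lever contact path; tip corner
PY,PZ=95.3,66
for phi in(1.72,1.9,2.1,2.3,2.5,2.7,2.9,3.05,3.14,3.25,3.35):
  r=58;print(phi,"corner y,z",PY+r*np.cos(phi)+4*np.sin(phi),PZ+r*np.sin(phi)-4*np.cos(phi))
E
```

```text
grinder [ 676. -312.   25.] [  16. -104.   25.]
grindertop [ 676. -313.  160.] [  16. -104.  160.]
shaker cap [716. -72. 102.] [126. 114. 102.]
funnel [ 742. -191.   25.] [116.  -7.  25.]
dish [ 451. -113.   45.] [-139.  153.   45.]
1.72 corner y,z 90.63381844827971 123.95020922935815
1.9 corner y,z 80.33440547266646 122.17856335332407
2.1 corner y,z 69.47176339980376 118.0855276840341
2.3 corner y,z 59.63881161447708 111.91600639136907
2.5 corner y,z 51.22755887469367 103.91595882021721
2.7 corner y,z 44.57333528394577 94.40432162163037
2.9 corner y,z 39.94142373817968 83.76029375500934
3.05 corner y,z 37.90897574566419 75.2881825476376
3.14 corner y,z 37.306444171468655 70.0923687960664
3.25 corner y,z 37.20769824920788 63.7012009015759
3.35 corner y,z 37.72741475555422 57.91313235727055
```

```bash
python3 -m handwheel '0 0 0 0 -1.3 0 0;0 0 0 -26 0 0 0;0 0 0 -26 0 0 0;0 0 0 -24 0 5 0;0 0 0 0 0 0 0' 20;python3 g.py 0 108 122
```

```text
clock: 10.58
tcp_pos: [593.2, -114.4, 139.1]
eef_rot: [0.594, 0.804, -0.002, 0.0]
force: [0.2, -0.0, -0.8]
opening: 0.015
t10.58 tcp [ 593.21 -114.43  139.11] F [ 0.19 -0.04 -0.82] op 0.015 q [-0.27  0.49  0.47  1.83 -0.27  0.89  0.63]
target [ 597.58 -115.02  122.  ] shift tool [-1.8   4.06 17.1 ] turn deg [-0.19  0.15 -0.13]
local -3.9990107499189733 109.85628914676413 139.10849467706916
```

```bash
python3 -m handwheel '0 0 0 0 4 0 0;0 0 0 0 0 10 0;0 0 0 0 0 8 0;0 0 0 0 0 0 0';python3 g.py 0 105 122; python3 snap.py 8
```

```text
clock: 10.92
tcp_pos: [596.3, -105.6, 120.3]
eef_rot: [0.591, 0.807, -0.001, -0.002]
force: [0.2, -0.2, -0.4]
opening: 0.006
t10.92 tcp [ 596.32 -105.61  120.3 ] F [ 0.23 -0.17 -0.36] op 0.006 q [-0.27  0.51  0.46  1.84 -0.29  0.86  0.64]
target [ 598.47 -117.89  122.  ] shift tool [-12.36  -1.66  -1.72] turn deg [-0.22 -0.12  0.33]
local 1.5783195380830861 117.3695201041733 120.30250757764694
```

View pics/scene8_z.png

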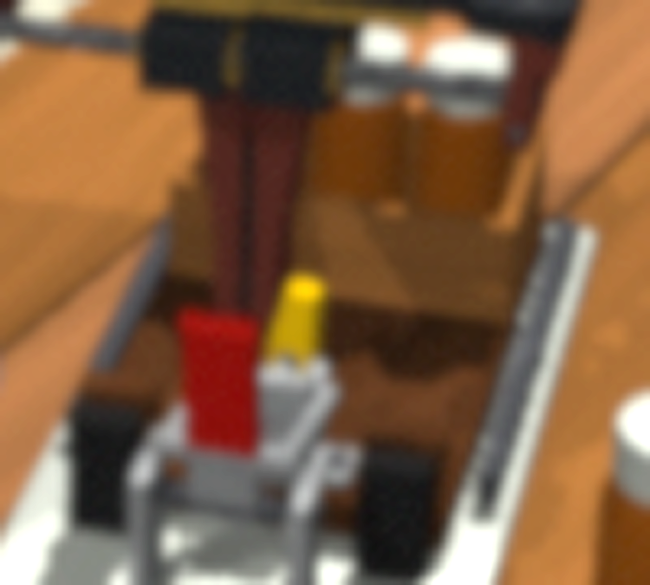

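View pics/top8_z.png

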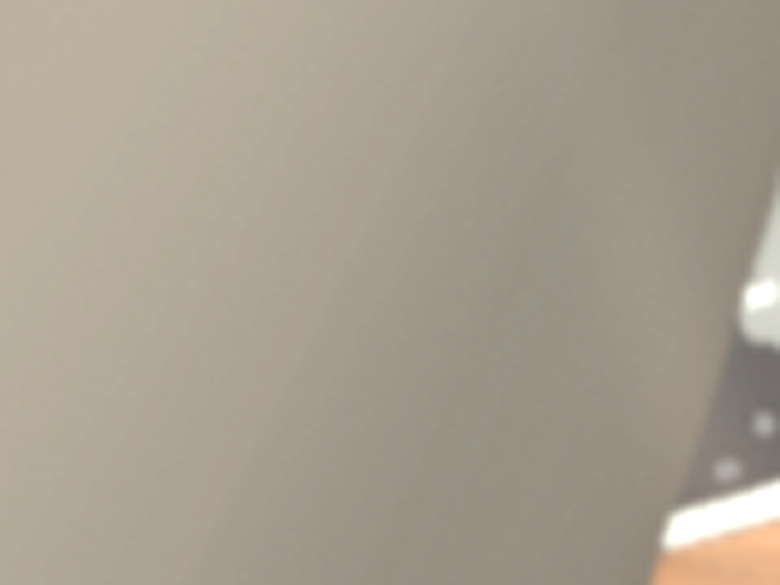

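```bash
python3 -m handwheel '0 0 0 -4 -0.8 0 0;0 0 0 -4 -0.8 0 0;0 0 0 -3 0 0 0;0 0 0 0 0 0 0';python3 g.py;python3 -m handwheel '0 0 0 -2 0 0 0;0 0 0 -2 0 0 0;0 0 0 0 0 0 0';python3 g.py
```

```text
clock: 11.35
tcp_pos: [600.0, -119.8, 123.5]
eef_rot: [0.593, 0.806, 0.0, 0.001]
force: [0.1, -1.0, -0.4]
opening: 0.007
t11.35 tcp [ 600.01 -119.76  123.54] F [ 0.06 -1.02 -0.4 ] op 0.007 q [-0.25  0.52  0.46  1.83 -0.29  0.87  0.65]
local 0.9172131733186184 102.7580064697564 123.54489967765332
clock: 11.6
tcp_pos: [601.0, -122.2, 123.0]
eef_rot: [0.592, 0.806, 0.0, -0.0]
force: [-0.1, 0.6, 1.5]
opening: 0.004
t11.60 tcp [ 600.96 -122.25  123.04] F [-0.13  0.63  1.53] op 0.004 q [-0.24  0.52  0.46  1.82 -0.29  0.87  0.66]
local 1.0892018580724567 100.10047277284494 123.04023423447391
```

```bash
python3 -m handwheel '0 0 0 -2.5 -0.3 0.2 0;0 0 0 -2.5 -0.3 0.2 0;0 0 0 -2.5 -0.3 0.3 0;0 0 0 -2.5 0 0.5 0;0 0 0 0 0 0 0';python3 g.py
```

```text
clock: 12.02
tcp_pos: [603.2, -132.6, 121.7]
eef_rot: [0.592, 0.806, -0.0, 0.0]
force: [0.6, 2.0, -0.0]
opening: 0.007
t12.02 tcp [ 603.16 -132.65  121.74] F [ 0.58  1.96 -0.  ] op 0.007 q [-0.22  0.53  0.46  1.81 -0.3   0.87  0.68]
local 0.12068045483784928 89.51731179189936 121.73557436869112
```

```bash
python3 -m handwheel '0 0 0 -2.5 0 0.8 0;0 0 0 -2.5 0 0.8 0;0 0 0 -2.5 0 1 0;0 0 0 0 0 0 0';python3 g.py; python3 snap.py 9 scene
```

```text
clock: 12.35
tcp_pos: [605.3, -140.1, 119.0]
eef_rot: [0.592, 0.806, -0.0, 0.0]
force: [-0.8, 0.8, -0.5]
opening: 0.002
t12.35 tcp [ 605.28 -140.06  119.05] F [-0.79  0.78 -0.54] op 0.002 q [-0.21  0.54  0.46  1.8  -0.3   0.87  0.69]
local -0.04147115667860035 81.81051796025892 119.04540351711421
```

View pics/scene9_z.png

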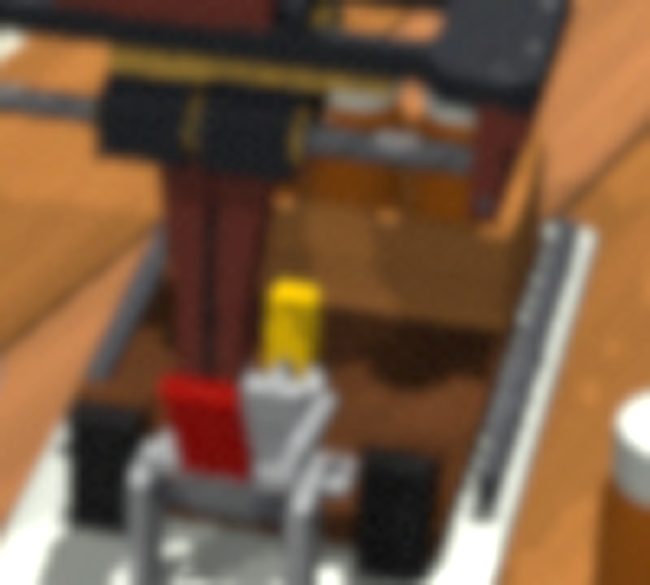

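```bash
python3 -m handwheel '0 0 0 -2.4 0 1.2 0;0 0 0 -2.4 0 1.4 0;0 0 0 -2.4 0 1.4 0;0 0 0 0 0 0 0';python3 g.py;python3 -m handwheel '0 0 0 -2.4 0 1.6 0;0 0 0 -2.4 0 1.7 0;0 0 0 0 0 0 0';python3 g.py
```

```text
clock: 12.73
tcp_pos: [607.5, -146.9, 115.1]
eef_rot: [0.592, 0.806, -0.0, 0.0]
force: [-0.5, 1.2, 1.8]
opening: 0.008
t12.73 tcp [ 607.48 -146.86  115.12] F [-0.54  1.23  1.8 ] op 0.008 q [-0.19  0.55  0.45  1.8  -0.3   0.87  0.7 ]
local 0.051614226321898826 74.66384064577194 115.12137395332277
clock: 12.98
tcp_pos: [608.9, -151.2, 111.8]
eef_rot: [0.592, 0.806, -0.0, 0.0]
force: [-1.3, 0.9, 2.4]
opening: 0.011
t12.98 tcp [ 608.91 -151.23  111.81] F [-1.32  0.92  2.41] op 0.011 q [-0.18  0.55  0.45  1.79 -0.31  0.86  0.71]
local 0.12435328200039919 70.05913560645178 111.80604984042505
```

```bash
python3 -m handwheel '0 0 0 -2.2 0 1.9 0;0 0 0 -2.2 0 2 0;0 0 0 0 0 0 0';python3 g.py;python3 -m handwheel '0 0 0 -2.2 0 2 0;0 0 0 -2.2 0 2.1 0;0 0 0 0 0 0 0';python3 g.py;python3 -m handwheel '0 0 0 -2 0 2.3 0;0 0 0 0 0 0 0';python3 g.py
```

```text
clock: 13.23
tcp_pos: [610.3, -155.5, 107.9]
eef_rot: [0.592, 0.806, -0.0, 0.0]
force: [-2.4, 1.5, 3.8]
opening: 0.007
t13.23 tcp [ 610.26 -155.49  107.93] F [-2.44  1.47  3.83] op 0.007 q [-0.17  0.56  0.45  1.79 -0.31  0.86  0.72]
local 0.15117254768949806 65.59528778417419 107.92904684252103
clock: 13.48
tcp_pos: [611.5, -159.4, 103.8]
eef_rot: [0.592, 0.806, -0.0, -0.0]
force: [-2.0, 1.0, 4.4]
opening: 0.003
t13.48 tcp [ 611.48 -159.38  103.79] F [-1.99  0.99  4.38] op 0.003 q [-0.17  0.57  0.45  1.79 -0.31  0.85  0.73]
local 0.16195387090358793 61.51509420859349 103.79089711765205
clock: 13.65
tcp_pos: [612.1, -161.2, 101.6]
eef_rot: [0.592, 0.806, -0.0, -0.0]
force: [-1.7, 0.6, 4.7]
opening: 0.004
t13.65 tcp [ 612.06 -161.2   101.58] F [-1.75  0.63  4.74] op 0.004 q [-0.16  0.58  0.44  1.79 -0.32  0.85  0.73]
local 0.1846152301240771 59.60542114275595 101.57883981799506
```

```bash
python3 -m handwheel '0 0 0 -1.7 0 2.3 0;0 0 0 -1.6 0 2.4 0;0 0 0 0 0 0 0';python3 g.py;python3 -m handwheel '0 0 0 -1.4 0 2.4 0;0 0 0 -1.2 0 2.4 0;0 0 0 0 0 0 0';python3 g.py
```

```text
clock: 13.9
tcp_pos: [613.1, -164.5, 96.9]
eef_rot: [0.592, 0.806, -0.0, 0.0]
force: [-1.7, 1.4, 4.6]
opening: 0.004
t13.90 tcp [ 613.07 -164.46   96.88] F [-1.73  1.35  4.56] op 0.004 q [-0.15  0.58  0.44  1.78 -0.32  0.84  0.74]
local 0.1895514550046542 56.19799379894408 96.87515086155585
clock: 14.15
tcp_pos: [613.9, -167.1, 92.1]
eef_rot: [0.592, 0.806, -0.0, 0.0]
force: [-1.8, 1.3, 4.0]
opening: 0.007
t14.15 tcp [ 613.9  -167.1    92.13] F [-1.8   1.33  4.02] op 0.007 q [-0.15  0.59  0.44  1.78 -0.32  0.84  0.75]
local 0.20007039649130753 53.43187069070168 92.12528412004511
```

```bash
python3 snap.py 10 scene;python3 -m handwheel '0 0 0 -1 0 2 0;0 0 0 -1 0 2 0;0 0 0 0 0 0 0';python3 g.py
```

```text
clock: 14.45
tcp_pos: [614.5, -168.9, 88.1]
eef_rot: [0.592, 0.806, -0.0, 0.0]
force: [-1.2, 0.2, 4.3]
opening: 0.002
t14.45 tcp [ 614.49 -168.93   88.08] F [-1.24  0.17  4.29] op 0.002 q [-0.14  0.6   0.44  1.78 -0.33  0.83  0.75]
local 0.21711261116016622 51.506895912108135 88.08104645084148
```

View pics/scene10_z.png

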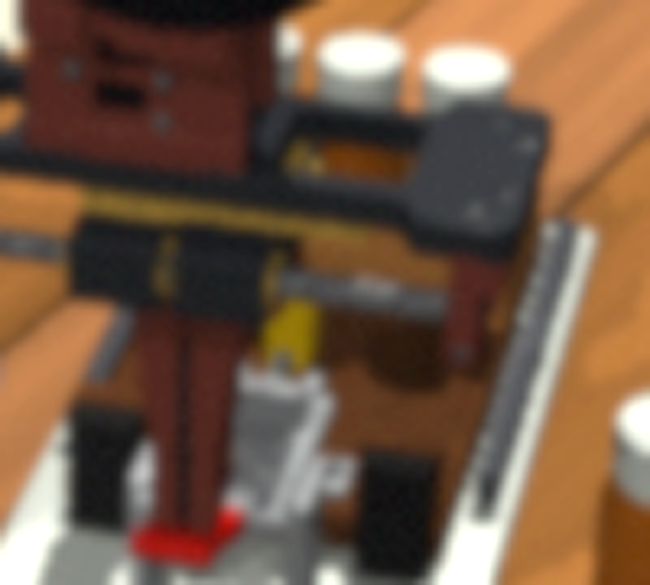

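```bash
python3 -m handwheel '0 0 0 -0.7 0 2 0;0 0 0 -0.7 0 2 0;0 0 0 0 0 0 0';python3 g.py;python3 -m handwheel '0 0 0 -0.5 0 2 0;0 0 0 -0.4 0 2 0;0 0 0 0 0 0 0';python3 g.py;python3 -m handwheel '0 0 0 0 0 2 0;0 0 0 0 0 0 0';python3 g.py
```

```text
clock: 14.7
tcp_pos: [615.0, -170.4, 84.0]
eef_rot: [0.592, 0.806, -0.0, 0.0]
force: [-1.7, -0.4, 3.6]
opening: 0.007
t14.70 tcp [ 614.97 -170.41   84.04] F [-1.71 -0.43  3.64] op 0.007 q [-0.14  0.61  0.43  1.78 -0.33  0.83  0.76]
local 0.2448437057250228 49.944415462747145 84.04280150359168
clock: 14.95
tcp_pos: [615.4, -171.3, 79.9]
eef_rot: [0.592, 0.806, -0.0, 0.0]
force: [-0.5, -1.1, 3.6]
opening: 0.007
t14.95 tcp [ 615.36 -171.35   79.94] F [-0.52 -1.09  3.56] op 0.007 q [-0.13  0.61  0.43  1.78 -0.33  0.82  0.76]
local 0.3403812373470618 48.93534534628823 79.93553684099915
clock: 15.12
tcp_pos: [615.5, -171.1, 78.0]
eef_rot: [0.592, 0.806, 0.0, 0.001]
force: [-0.5, -2.3, 2.7]
opening: 0.004
t15.12 tcp [ 615.55 -171.13   78.03] F [-0.52 -2.32  2.69] op 0.004 q [-0.13  0.61  0.43  1.78 -0.33  0.81  0.76]
local 0.5810002294126555 49.09269314860174 78.02692121070946
```

```bash
python3 -m handwheel '0 0 0 0 0 2 0;0 0 0 0 0 2 0;0 0 0 0 0 0 0';python3 g.py;python3 -m handwheel '0 0 0 0 0 2 0;0 0 0 0 0 2 0;0 0 0 0 0 0 0';python3 g.py
```

```text
clock: 15.37
tcp_pos: [615.5, -170.5, 73.8]
eef_rot: [0.592, 0.806, 0.0, 0.0]
force: [-0.4, -1.2, 1.7]
opening: 0.002
t15.37 tcp [ 615.48 -170.53   73.8 ] F [-0.37 -1.24  1.68] op 0.002 q [-0.13  0.62  0.42  1.79 -0.34  0.81  0.76]
local 0.6907494344182155 49.68755298783042 73.79887287862995
clock: 15.62
tcp_pos: [615.0, -170.3, 69.6]
eef_rot: [0.592, 0.806, 0.0, -0.0]
force: [0.7, -0.6, 2.0]
opening: 0.003
t15.62 tcp [ 615.03 -170.32   69.57] F [ 0.68 -0.61  2.  ] op 0.003 q [-0.13  0.62  0.42  1.79 -0.34  0.8   0.77]
local 0.3254535863980479 50.021396749166954 69.56687059575077
```

```bash
python3 -m handwheel '0 0 0 0 0 2 0;0 0 0 0 0 0 0';python3 g.py;python3 -m handwheel '0 0 0 0 0 1.5 0;0 0 0 0 0 0 0';python3 g.py;python3 -m handwheel '0 0 0 0 0 1.5 0;0 0 0 0 0 0 0';python3 g.py; python3 snap.py 11 scene
```

```text
clock: 15.78
tcp_pos: [614.9, -170.4, 67.7]
eef_rot: [0.592, 0.806, 0.0, -0.0]
force: [0.6, -0.2, 0.9]
opening: 0.003
t15.78 tcp [ 614.95 -170.36   67.65] F [ 0.55 -0.25  0.87] op 0.003 q [-0.13  0.63  0.42  1.79 -0.34  0.8   0.77]
local 0.23504896940551667 50.00602092543808 67.65404075121074
clock: 15.95
tcp_pos: [614.7, -170.2, 66.1]
eef_rot: [0.592, 0.806, -0.0, -0.001]
force: [-0.3, 0.1, 1.1]
opening: 0.002
t15.95 tcp [ 614.68 -170.23   66.06] F [-0.32  0.08  1.09] op 0.002 q [-0.13  0.63  0.42  1.79 -0.34  0.8   0.77]
local 0.01246719826030862 50.20497118537128 66.05875893975066
clock: 16.12
tcp_pos: [614.6, -170.2, 64.5]
eef_rot: [0.592, 0.806, -0.0, -0.001]
force: [0.3, -0.3, -0.3]
opening: 0.004
t16.12 tcp [ 614.57 -170.22   64.53] F [ 0.34 -0.26 -0.31] op 0.004 q [-0.13  0.63  0.42  1.79 -0.34  0.79  0.77]
local -0.08859821839043924 50.247780489260606 64.52961612500391
```

View pics/scene11_z.png

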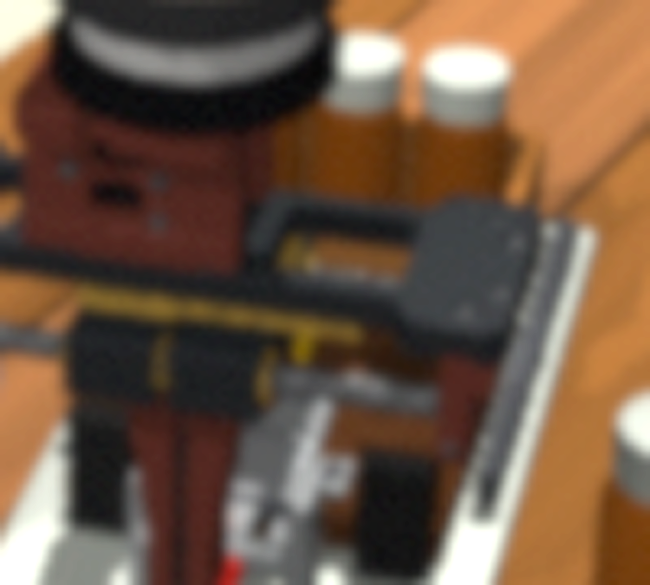

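```bash
python3 -m handwheel '0 0 0 0 0 1.5 0;0 0 0 0 0 0 0';python3 g.py;python3 -m handwheel '0 0 0 0 0 1.5 0;0 0 0 0 0 0 0';python3 g.py
```

```text
clock: 16.33
tcp_pos: [614.9, -170.5, 63.3]
eef_rot: [0.592, 0.806, -0.0, -0.0]
force: [-0.0, 0.3, -0.5]
opening: 0.005
t16.33 tcp [ 614.9  -170.54   63.27] F [-0.02  0.26 -0.49] op 0.005 q [-0.13  0.63  0.42  1.79 -0.34  0.79  0.77]
local 0.1356439547192192 49.847808866023236 63.27168296301405
clock: 16.5
tcp_pos: [615.0, -170.6, 61.8]
eef_rot: [0.592, 0.806, -0.0, -0.0]
force: [0.5, -0.6, 0.1]
opening: 0.006
t16.50 tcp [ 614.98 -170.65   61.85] F [ 0.53 -0.59  0.11] op 0.006 q [-0.13  0.63  0.42  1.79 -0.35  0.79  0.77]
local 0.1826162324623244 49.72162915957115 61.84637034225346
```

```bash
python3 -m handwheel '0 0 0 0 0 1.5 0;0 0 0 0 0 0 0';python3 g.py;python3 -m handwheel '0 0 0 0 0 1 0;0 0 0 0 0 0 0';python3 g.py;python3 snap.py 12 top
```

```text
clock: 16.67
tcp_pos: [615.3, -170.7, 60.7]
eef_rot: [0.592, 0.806, 0.0, 0.0]
force: [-1.0, -0.3, 1.5]
opening: 0.006
t16.67 tcp [ 615.27 -170.73   60.73] F [-0.96 -0.26  1.52] op 0.006 q [-0.12  0.64  0.42  1.79 -0.35  0.79  0.77]
local 0.4308423375614119 49.55918083167616 60.72771891896149
clock: 16.83
tcp_pos: [615.3, -170.7, 60.4]
eef_rot: [0.592, 0.806, 0.0, 0.0]
force: [-1.9, 1.6, 7.3]
opening: 0.008
t16.83 tcp [ 615.35 -170.74   60.42] F [-1.89  1.57  7.35] op 0.008 q [-0.12  0.64  0.42  1.79 -0.35  0.79  0.77]
local 0.5027675074309741 49.5227227864182 60.418804111079794
```

View pics/top12.png

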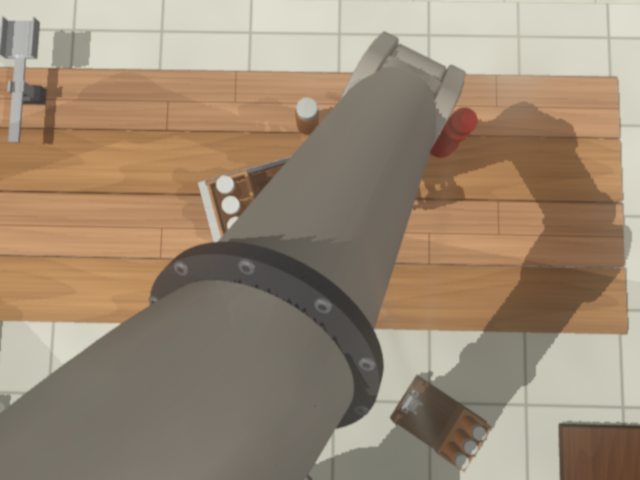

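```bash
python3 -m handwheel '0 0 0 0 0 -5 0;0 0 0 0 0 -25 0;0 0 0 0 0 -35 0;0 0 0 0 0 -35 0;0 0 0 0 0 -30 0';python3 -m handwheel '0 0 0 30 0 0 0;0 0 0 38 0 0 0;0 0 0 38 0 0 0;0 0 0 38 0 0 0;0 0 0 38 0 0 0';python3 -m handwheel '0 0 0 38 0 0 0;0 0 0 38 0 0 0;0 0 0 38 0 0 0;0 0 0 38 0 0 0;0 0 0 0 0 0 0';python3 snap.py 13
```

```text
clock: 17.3
tcp_pos: [615.2, -171.1, 191.8]
eef_rot: [0.592, 0.806, 0.0, 0.0]
force: [0.7, 0.4, 0.4]
opening: 0.009
clock: 17.72
tcp_pos: [559.9, 4.3, 189.9]
eef_rot: [0.592, 0.806, 0.0, 0.0]
force: [0.3, 0.3, -0.6]
opening: 0.006
clock: 18.13
tcp_pos: [512.6, 156.7, 189.5]
eef_rot: [0.588, 0.809, 0.001, -0.002]
force: [-0.0, 0.4, 0.1]
opening: -0.0
```

View pics/top13_z.png

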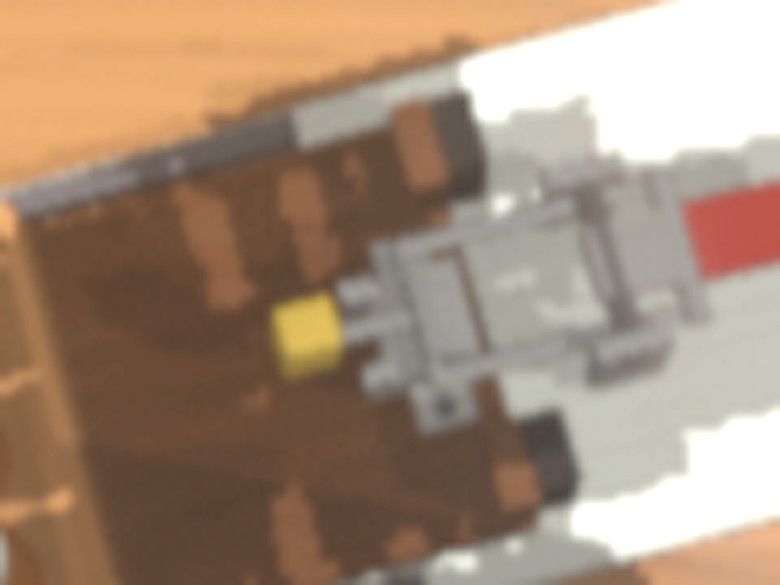

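View pics/scene13_z.png

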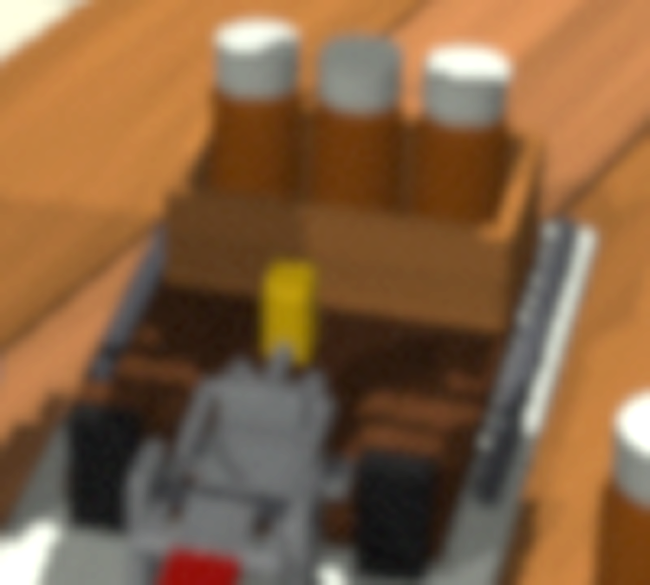

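View pics/scene13.png

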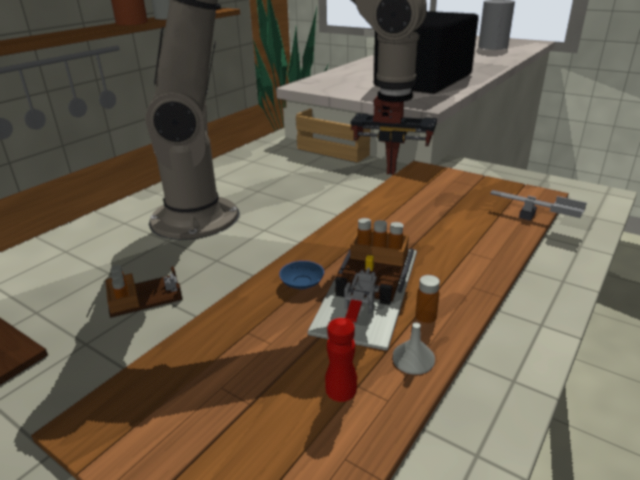

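```bash
python3 g.py; python3 -c "
from workcell import sign_off; print(sign_off())"
```

```text
t18.23 tcp [514.78 149.62 189.71] F [ 0.09 -1.11 -0.13] op 0.002 q [-0.75  0.3   0.43  1.95 -0.15  0.93  0.06]
local -0.8979178003626203 385.2972815482207 189.7117930646695
the job is handed in; nothing more can be done
None
```

I hooked the wire loop behind the keeper's lip, threw the red lever past its toggle point to the end stop, and handed the job in at about 18 s. `sign_off` returned no verdict, so I don't know the official result.

**Hooking:** I pinched the yellow tab, laid the bar on the rails and drew it back until it dropped into the slot. A pull back met about 6 N and a lift about 5 N. A press down met about 3.7 N. The bar was therefore trapped between floor, nose and lip while the lever was still up.

**Lever:** I let go of the tab and pushed the lever over in small steps with the shut fingers. The force on the tool peaked at about 5 N on the way over, fell to zero past toggle, and read about 7 N when I felt for the end stop.

**Last checks:**
- **Pictures:** with the arm clear, both views showed the lever lying flat, the bar in the slot and the ears against the stops with no visible gap. The bystanders appeared where they started.
- **Loop tension:** I could not measure it directly. Judging from the lever force and the spring stiffness, I expect about 50 N, against the 20 N needed.
- **Disagreement:** while seating the bar, the gripper stood up to about 7 mm higher than my geometric model predicted. I put this down to the fingers gripping higher on the tab, and relied on feel and the pictures instead.

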